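Put the scale's test weights back on their stand in order of size

ROBOT

A 6-joint arm with a two-finger parallel gripper is mounted at the origin on the work surface. World frame = base frame: x ahead of the robot, y to its left, z up, the work surface at z = 0. Lengths are in m, angles in rad, forces in N, time in s.
With the tool pointing down it reaches from about 0.35 to 0.775 m from the base axis. Payload 7.3 kg.
Tool frame: the origin (TCP) lies at the very end of the fingers, on their centre line; the grasp point (between the pads) lies 19 mm behind it; x points along the fingers, y is the direction in which the jaws open and shut, and the axes are right-handed (so a half turn about x gives the same grasp; the last joint's range is limited). The gripper opens to 92 mm and grips with 3 to 60 N. Pads are 19 mm wide; open, the fingers measure 130 mm over their backs; the gripper's body (75 mm by 190 mm) begins 47 mm behind the grasp point.
Start: joints at [-1.274, 0.342, 1.524, -0, 1.275, -0.146], TCP at [0.225, -0.474, 0.227] pointing down, gripper open.
Joint ranges: [-2.53, 2.53], [-0.77, 2.02], [0.04, 2.7], [-1, 4.14], [0.28, 2.66], [-3.11, 3.11]. Speed limits (rad/s): [2.57, 2.57, 3.14, 3.14, 3.14, 3.14].

INTERFACE

Orientations are given as [roll, pitch, yaw] about the fixed x, y, z axes, in that order (R = Rz(yaw) Ry(pitch) Rx(roll)).
In Python, from cell import robot gives the robot as it stands.
- The arm moves only by the tool play_rows, never from a script. Its argument "moves" is a list that holds one entry, the list of rows, each a list of 5 numbers: the shift along the tool's x, y, z in m, then the turn about the tool's x in degrees, then the opening, from -1 (shut) to 1 (fully open), so that 0 is half open. A call has exactly 10 rows; each row shifts and turns the pose as measured when the row begins, along the tool's axes as they then stand; what a row does not reach is not made up. A row lasts 1/10 s, in which the tool goes at most 50 mm and 8.59 degrees, less where a joint would pass 70% of its speed; a pose out of reach is approached as far as the arm can. A call with a gripper value outside its range is refused whole. The fingers move at their own pace and stop on an object; "grip_force" is the grip in N (left out, the last holds). Time passes only in rows, so rows that do not move let the fingers close, or fill a call up. It gives the time, the measured TCP pose, the force and the opening at its end, in the units of the state.
- robot.observe(): the state, without advancing time (a new reading comes with each control period).
- robot.read_camera(name): name is "side" or "top" or "wrist"; returns the picture (384x512x3 uint8, red, green, blue); there is no depth.
- robot.get_calibration(name): a dict with "mtx" (3x3 intrinsics, pixels), "view" (4x4, takes a point from world to camera coordinates). Camera axes: x right, y up, looking along -z (the intrinsics and any distortion apply to the point x, -y, -z); pixel columns grow to the right and rows downward; lengths in m; the calibration is good to about 2 mm. A picture is of the moment at which its call begins: read the wrist's pose just before it. get_calibration takes no time and is no camera call; for the wrist camera it gives the pose at the moment of the call.
- robot.hand_in(): hands the job in, once; it reports no verdict.
Trained networks look in the newest picture that a camera, given by its name, has taken for a name from the list of things; names that differ only in an ending like _2 or _b are one class to them, and where a whole thing is asked for, a point or a joint stands for the part that bears it (a point fixed in the world has none). Each returns a list of dicts, best first, with "score" (0 to 1); they miss things now and then, are a little off and sometimes report something else, mostly with a low value. They report only what shows in the picture. A call takes as long as a camera call. They do not tell look-alikes from the thing itself.
- robot.spot_in(camera, label): "point" ([column, row] in pixels, amid what is visible of it).
The state is a dict: "time": time; "qpos": joint angles; "qvel": joint speeds; "joint_efforts": joint torques, N m; "tool_pos": TCP position; "tool_rot": TCP orientation; "contact_force": force on the tool from outside, world axes, zero at the start; "torque": the same for the moment, N m; "opening": finger opening in m.
Only numpy, scipy, OpenCV 4.12 (cv2) and the standard library are available. Lean on these libraries where they do the work, as an engineer would, in place of code of your own. Each camera call takes 0.05 s, during which the arm holds its last target.

TASK

The morning check of the packing scale is done and its four test weights are left about the table. Stand them upright on the ringed places of the weight stand, one inside each ring, in order of size with the largest on the end place nearest the scale and the smallest on the place farthest from it. Do not tip any weight over, and leave the small sauce pot that stands among them where it is.

Things in the scene. Friction and masses are not known exactly. Their poses are not given: they have to be found in the camera images.
- weight_500: the 500 g test weight, the largest of four plain brass knob weights that are told apart by size alone: an upright cylinder 38 mm in diameter and 48 mm tall, with a short neck and a round knob 24 mm wide on top, 66 mm tall in all. Loose, standing upright. Origin at the centre of its underside, z up.
- weight_200: the 200 g test weight, the second largest of four plain brass knob weights that are told apart by size alone: an upright cylinder 28 mm in diameter and 35 mm tall, with a short neck and a round knob 17 mm wide on top, 48 mm tall in all. Loose, standing upright. Origin at the centre of its underside, z up.
- weight_100: the 100 g test weight, the second smallest of four plain brass knob weights that are told apart by size alone: an upright cylinder 22 mm in diameter and 28 mm tall, with a short neck and a round knob 14 mm wide on top, 39 mm tall in all. Loose, standing upright. Origin at the centre of its underside, z up.
- weight_50: the 50 g test weight, the smallest of four plain brass knob weights that are told apart by size alone: an upright cylinder 18 mm in diameter and 21 mm tall, with a short neck and a round knob 11 mm wide on top, 31 mm tall in all. Loose, standing upright. Origin at the centre of its underside, z up.
- mark_a: one of four like places on the weight stand: a white ring, 50 mm outside, 44 mm inside, flush on the black top; the end place on the robot's right (-y). Places a, b, c, d lie in a straight row, 70 mm apart. Origin: ring centre on the stand's top, 20 mm above the table; y along the row from a to d, x across it, z up. The stand is a fixed flat plinth 85 x 300 mm, 20 mm high, no walls.
- mark_b: one of four like places on the weight stand: a white ring, 50 mm outside, 44 mm inside, flush on the black top; the place next to mark_a. Places a, b, c, d lie in a straight row, 70 mm apart. Origin: ring centre on the stand's top, 20 mm above the table; y along the row from a to d, x across it, z up. The stand is a fixed flat plinth 85 x 300 mm, 20 mm high, no walls.
- mark_c: one of four like places on the weight stand: a white ring, 50 mm outside, 44 mm inside, flush on the black top; the place next to mark_d. Places a, b, c, d lie in a straight row, 70 mm apart. Origin: ring centre on the stand's top, 20 mm above the table; y along the row from a to d, x across it, z up. The stand is a fixed flat plinth 85 x 300 mm, 20 mm high, no walls.
- mark_d: one of four like places on the weight stand: a white ring, 50 mm outside, 44 mm inside, flush on the black top; the end place on the robot's left (+y). Places a, b, c, d lie in a straight row, 70 mm apart. Origin: ring centre on the stand's top, 20 mm above the table; y along the row from a to d, x across it, z up. The stand is a fixed flat plinth 85 x 300 mm, 20 mm high, no walls.
- scale_front (a point): point on the bench scale: middle of its housing's front edge, 60 mm above the table. The scale: white housing 300 mm deep (x), 210 mm wide, 84 mm high, sloping grey keypad and display in front, square steel pan behind; fixed. It stands beyond one end of the weight stand, left (+y) or right (-y); a dark label printer, 140 mm high, stands beyond the other end.
- sauce_pot: a small sealed round sauce pot standing among the weights: brown sides, flat white lid 62 mm in diameter, 42 mm tall, light and loose. Not to be moved. Origin at the centre of its underside. (A loose roll of tan tape, 74 mm in diameter and 24 mm tall, lies in the same row; it is only in the way.)
Things that resemble listed ones, but are neither listed nor needed, are in the scene too. What is shaped like the weight_500 but black or white is not meant.

How it is judged:
By the outcome, as a careful person would: the job done as asked, in the order asked, and still so for the second after the job is handed in, with the robot touching nothing.
It also fails if it takes over 104 s, if anything falls off the work surface, if the arm or the gripper's body presses on something with over 40 N, if the wrist force passes 120 N, or if a joint passes its speed limit or range.

## Working session

There is one attempt and no reset: what is moved stays moved. The work goes in short steps, Python scripts to look and compute and a tool call to move; the robot and the scene stay as the last step left them, time stands still between calls to the robot, and variables do not carry over. Pictures are saved under pics/ and viewed, and the job is handed in when it is done.

Besides the shell and the picture viewer there is one more tool, called after ">>>" as a command line: name --argument value ..., lists and objects as JSON in quotes. play_rows: Moves the arm, as the interface text tells. Its arguments: {"type":"object","properties":{"moves":{"type":"array"},"grip_force":{"type":"number"}},"required":["moves"]}

```bash
ls; mkdir -p pics; cat > h.py <<'E'
import numpy as np, cv2
from cell import robot
def save(n,img): cv2.imwrite('pics/'+n+'.png',cv2.cvtColor(img,cv2.COLOR_RGB2BGR))
def cal(n):
    c=robot.get_calibration(n); return np.array(c['mtx']),np.array(c['view']),c
def ray(n,p,c=None):
    K,V,_=c or cal(n)
    d=np.linalg.inv(K)@[p[0],p[1],1]; d=np.array([d[0],-d[1],-d[2]])
    R=V[:3,:3]; o=-R.T@V[:3,3]; return o,R.T@d
def atz(n,p,z,c=None):
    o,d=ray(n,p,c); return o+d*(z-o[2])/d[2]
def proj(n,P,c=None):
    K,V,_=c or cal(n)
    q=V[:3,:3]@np.array(P)+V[:3,3]; q=K@[q[0],-q[1],-q[2]]; return q[:2]/q[2]
def tri(obs):
    A=np.zeros((3,3));b=np.zeros(3)
    for o,d in obs:
        d=d/np.linalg.norm(d);M=np.eye(3)-np.outer(d,d);A+=M;b+=M@o
    return np.linalg.solve(A,b)
E
python3 - <<'E'
from h import *
print(robot.observe())
for n in ['side','top','wrist']:
    save(n+'0',robot.read_camera(n)); K,V,c=cal(n); print(n,c)
E
```

```text
pics
{'time': 0.0, 'qpos': array([-1.27397151e+00,  3.42742102e-01,  1.52502340e+00,  7.93547255e-06,
        1.27541397e+00, -1.46033931e-01]), 'qvel': array([-0.00092858, -0.00138042,  0.00077565,  0.0001581 ,  0.0005368 ,
       -0.00068295]), 'joint_efforts': array([-4.21807817e-05, -4.31248999e+01, -2.44220692e+01,  7.18009262e-02,
        5.58930205e-02, -1.33178100e-04]), 'tool_pos': array([ 0.22485874, -0.47394938,  0.22603269]), 'tool_rot': array([-1.72161219,  1.56920949,  1.8628369 ]), 'contact_force': array([0.44348152, 0.6616244 , 0.15652579]), 'torque': array([-0.00027018,  0.02847033, -0.02839217]), 'opening': 0.09169193760610775}
side {'mtx': array([[455.91361492,   0.        , 258.4003355 ],
       [  0.        , 455.91361492, 191.59338491],
       [  0.        ,   0.        ,   1.        ]]), 'view': array([[-0.810371  , -0.58582393,  0.01044823,  0.429825  ],
       [ 0.4045631 , -0.54655568,  0.73321592, -0.28380553],
       [-0.4238249 ,  0.59840388,  0.67991562, -1.09636555],
       [ 0.        ,  0.        ,  0.        ,  1.        ]])}
top {'mtx': array([[439.47855396,   0.        , 257.43505752],
       [  0.        , 439.47855396, 194.2845424 ],
       [  0.        ,   0.        ,   1.        ]]), 'view': array([[ 0.02267637, -0.99973681,  0.00347709, -0.03007816],
       [ 0.99659926,  0.02288052,  0.07916057, -0.55582226],
       [-0.07921929,  0.00167019,  0.99685581, -1.63208704],
       [ 0.        ,  0.        ,  0.        ,  1.        ]])}
wrist {'mtx': array([[331.75279973,   0.        , 252.66862668],
       [  0.        , 331.75279973, 190.21715721],
       [  0.        ,   0.        ,   1.        ]]), 'view': array([[ 0.42896704, -0.90331912, -0.00136052, -0.5239748 ],
       [ 0.87523652,  0.41600289, -0.24678459,  0.03222674],
       [ 0.22349122,  0.10467168,  0.96906941, -0.3884277 ],
       [ 0.        ,  0.        ,  0.        ,  1.        ]])}
```

View pics/top0.png

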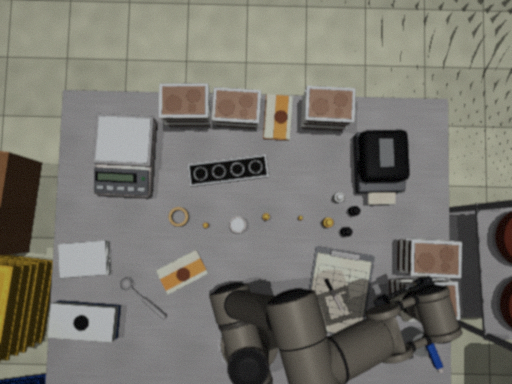

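View pics/side0.png

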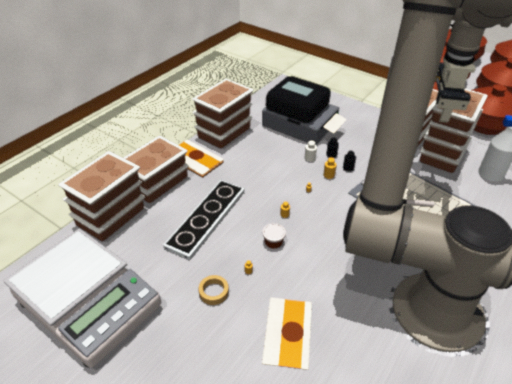

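View pics/wrist0.png

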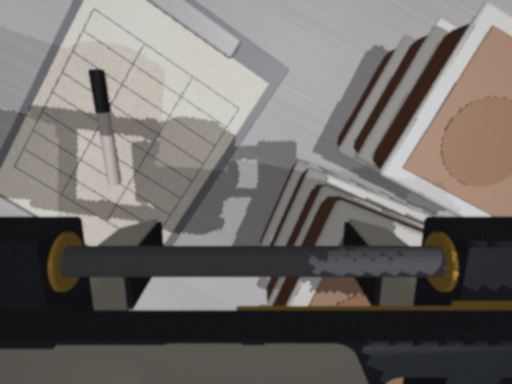

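The top view shows the scale on the left (+y), so the order is d=500, c=200, b=100, a=50. Brass weights are near (327,223), (266,217), (205,225) and (300,218). The pot is at (238,225), the tape at (178,217), and black and white decoys at (338,198), (353,211) and (346,232).

```bash
python3 - <<'E'
from h import *
robot.read_camera('top'); robot.read_camera('side')
for n in ['top','side']:
    for l in ['weight_500','weight_200','weight_100','weight_50','mark_a','sauce_pot','scale_front']:
        print(n,l,[(np.round(r['point'],1).tolist(),round(r['score'],2)) for r in robot.spot_in(n,l)])
for p in [(327,223),(266,217),(205,225),(300,218),(238,225)]: print(p,atz('top',p,0.02).round(3))
print(robot.observe()['time'])
t=cv2.imread('pics/top0.png'); s=cv2.imread('pics/side0.png')
cv2.imwrite('pics/topz.png',cv2.resize(t[140:250,160:370],None,fx=3.8,fy=3.8,interpolation=cv2.INTER_CUBIC))
cv2.imwrite('pics/sidez.png',cv2.resize(s[130:310,160:370],None,fx=3.3,fy=3.3,interpolation=cv2.INTER_CUBIC))
E
```

```text
top weight_500 [([327.1, 221.5], 0.68), ([355.4, 210.4], 0.61), ([263.5, 214.9], 0.58), ([345.5, 229.5], 0.56)]
top weight_200 [([327.1, 221.5], 0.68), ([355.4, 210.4], 0.61), ([263.5, 214.9], 0.58), ([345.5, 229.5], 0.56)]
top weight_100 [([327.1, 221.5], 0.68), ([355.4, 210.4], 0.61), ([263.5, 214.9], 0.58), ([345.5, 229.5], 0.56)]
top weight_50 [([327.1, 221.5], 0.68), ([355.4, 210.4], 0.61), ([263.5, 214.9], 0.58), ([345.5, 229.5], 0.56)]
top mark_a [([234.4, 168.4], 0.69), ([201.5, 173.6], 0.67), ([253.9, 167.4], 0.64)]
top sauce_pot [([238.4, 226.6], 0.79)]
top scale_front [([122.3, 153.0], 0.72)]
side weight_500 [([311.5, 152.4], 0.71), ([210.9, 207.2], 0.67), ([331.1, 164.8], 0.65), ([247.0, 266.4], 0.64), ([284.6, 208.6], 0.61), ([333.2, 149.1], 0.57), ([348.6, 158.0], 0.46), ([307.3, 186.0], 0.38)]
side weight_200 [([311.5, 152.4], 0.71), ([210.9, 207.2], 0.67), ([331.1, 164.8], 0.65), ([247.0, 266.4], 0.64), ([284.6, 208.6], 0.61), ([333.2, 149.1], 0.57), ([348.6, 158.0], 0.46), ([307.3, 186.0], 0.38)]
side weight_100 [([311.5, 152.4], 0.71), ([210.9, 207.2], 0.67), ([331.1, 164.8], 0.65), ([247.0, 266.4], 0.64), ([284.6, 208.6], 0.61), ([333.2, 149.1], 0.57), ([348.6, 158.0], 0.46), ([307.3, 186.0], 0.38)]
side weight_50 [([311.5, 152.4], 0.71), ([210.9, 207.2], 0.67), ([331.1, 164.8], 0.65), ([247.0, 266.4], 0.64), ([284.6, 208.6], 0.61), ([333.2, 149.1], 0.57), ([348.6, 158.0], 0.46), ([307.3, 186.0], 0.38)]
side mark_a [([211.7, 205.0], 0.62), ([199.4, 223.7], 0.56), ([307.7, 189.3], 0.25)]
side sauce_pot [([274.3, 235.1], 0.89)]
side scale_front [([85.1, 296.4], 0.94)]
(327, 223) [ 0.454 -0.281  0.02 ]
(266, 217) [ 0.472 -0.051  0.02 ]
(205, 225) [0.437 0.176 0.02 ]
(300, 218) [ 0.471 -0.179  0.02 ]
(238, 225) [0.439 0.053 0.02 ]
0.95
```

View pics/topz.png

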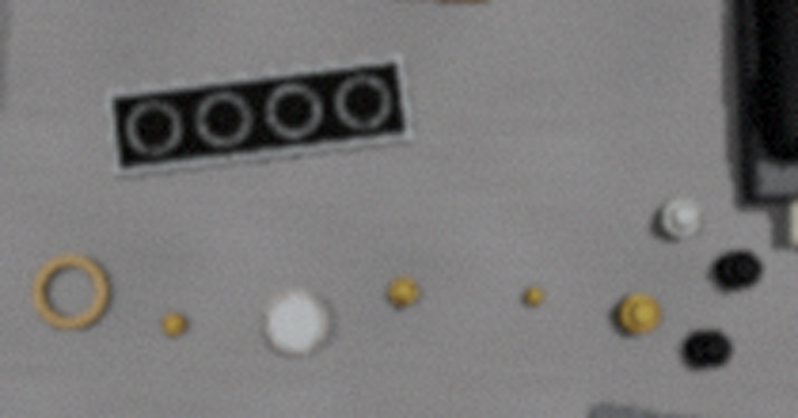

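View pics/sidez.png

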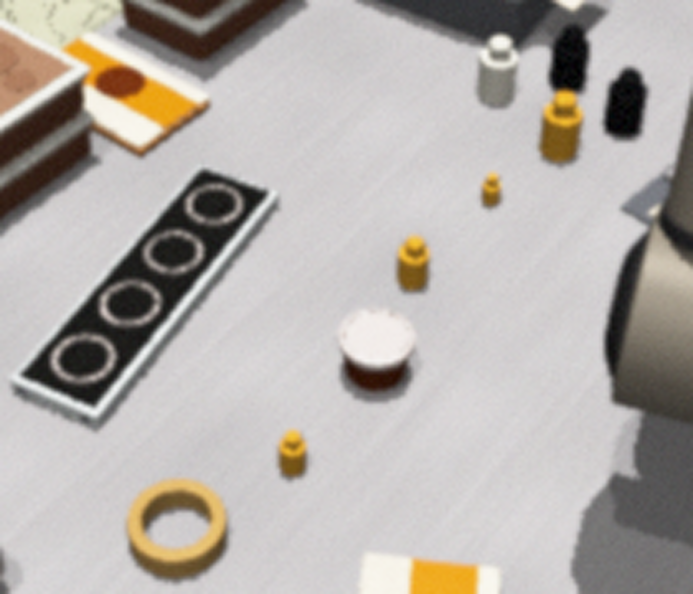

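```bash
cat >> h.py <<'E'
from scipy.optimize import least_squares
from scipy.spatial.transform import Rotation as Ro
DIM={500:(.038,.048,.024,.066),200:(.028,.035,.017,.048),100:(.022,.028,.014,.039),50:(.018,.021,.011,.031)}
def pts(s):
    D,h,k,H=DIM[s]; a=np.linspace(0,2*np.pi,48,endpoint=False); P=[]
    for z in (0,h): P.append(np.c_[D/2*np.cos(a),D/2*np.sin(a),0*a+z])
    zc=H-k/2
    for e in np.linspace(-1.57,1.57,9): P.append(np.c_[k/2*np.cos(e)*np.cos(a),k/2*np.cos(e)*np.sin(a),0*a+zc+k/2*np.sin(e)])
    return np.vstack(P)
def bbox(n,P,c):
    K,V,_=c; q=P@V[:3,:3].T+V[:3,3]; q=np.c_[q[:,0],-q[:,1],-q[:,2]]@K.T; q=q[:,:2]/q[:,2:]
    return np.r_[q.min(0),q.max(0)]
def brass(img):
    h=cv2.cvtColor(img,cv2.COLOR_RGB2HSV); m=((h[...,0]>12)&(h[...,0]<28)&(h[...,1]>120)&(h[...,2]>50)).astype(np.uint8)
    n,l,st,ce=cv2.connectedComponentsWithStats(m); return [(st[i][:5].tolist(),ce[i].round(1).tolist()) for i in range(1,n) if st[i][4]>8]
E
python3 - <<'E'
from h import *
C={n:cal(n) for n in('top','side')}
I={n:cv2.cvtColor(cv2.imread(f'pics/{n}0.png'),cv2.COLOR_BGR2RGB) for n in C}
B={n:brass(I[n]) for n in C}
for n in B: print(n,[b for b in B[n] if b[0][4]<900])
init={500:(.454,-.281),200:(.472,-.051),100:(.437,.176),50:(.471,-.179)}
for s,xy in init.items():
    obs={}
    for n in C:
        b=bbox(n,pts(s)+np.r_[xy,0],C[n]); cen=(b[:2]+b[2:])/2
        k=min(B[n],key=lambda q:np.hypot(*(np.array(q[1])-cen)))
        obs[n]=np.r_[k[0][0],k[0][1],k[0][0]+k[0][2],k[0][1]+k[0][3]]-0.5
    def f(p): return np.concatenate([(lambda b:(b[:2]+b[2:]-obs[n][:2]-obs[n][2:])/2)(bbox(n,pts(s)+p,C[n])) for n in C])
    r=least_squares(f,np.r_[xy,0]); 
    print(s,r.x.round(4),r.fun.round(2),[ (bbox(n,pts(s)+r.x,C[n])[2:]-bbox(n,pts(s)+r.x,C[n])[:2]).round(1).tolist()+(obs[n][2:]-obs[n][:2]).tolist() for n in C])
# rings
for n in C:
    g=cv2.cvtColor(I[n],cv2.COLOR_RGB2GRAY); 
    x0,y0,x1,y1=(185,148,275,192) if n=='top' else (160,175,250,260)
    z=cv2.resize(g[y0:y1,x0:x1],None,fx=6,fy=6,interpolation=cv2.INTER_CUBIC)
    _,m=cv2.threshold(z,0,255,cv2.THRESH_OTSU)
    cs,h=cv2.findContours(m,cv2.RETR_CCOMP,cv2.CHAIN_APPROX_NONE)
    for c in cs:
        if len(c)>20 and 1000>cv2.contourArea(c)*1/36>30:
            e=cv2.fitEllipse(c); p=(np.array(e[0])+.5)/6-.5+[x0,y0]; print(n,p.round(2),np.round(np.array(e[1])/6,1),atz(n,p,.02).round(4))
o=robot.observe(); print(Ro.from_euler('xyz',o['tool_rot']).as_matrix().round(3))
E
```

```text
top [([276, 96, 12, 18, 184], [281.5, 103.5]), ([274, 119, 12, 21, 197], [279.5, 130.0]), ([0, 152, 10, 56, 276], [2.7, 172.1]), ([263, 214, 6, 6, 30], [265.4, 216.4]), ([323, 218, 10, 9, 75], [327.5, 222.1]), ([203, 223, 5, 5, 16], [205.3, 224.9]), ([184, 259, 21, 19, 202], [195.0, 267.7]), ([161, 271, 21, 19, 201], [170.5, 280.3])]
side [([180, 142, 19, 14, 105], [187.8, 148.1]), ([194, 153, 28, 24, 226], [208.0, 161.9]), ([324, 156, 12, 23, 199], [329.6, 167.8]), ([307, 183, 4, 9, 32], [308.5, 187.2]), ([281, 202, 9, 16, 116], [284.7, 209.5]), ([245, 261, 7, 13, 80], [248.1, 267.2]), ([199, 276, 29, 28, 407], [213.1, 289.7]), ([283, 300, 22, 29, 480], [293.5, 312.2]), ([279, 334, 24, 34, 607], [290.3, 352.6])]
500 [ 0.4576 -0.2812  0.0036] [ 0.04  0.08 -0.07 -0.01] [[12.3, 10.4, 10.0, 9.0], [13.9, 20.9, 12.0, 23.0]]
200 [ 4.728e-01 -4.990e-02 -3.000e-04] [ 0.11  0.2  -0.17 -0.02] [[7.6, 7.7, 6.0, 6.0], [10.3, 16.1, 9.0, 16.0]]
100 [0.436  0.1766 0.0006] [ 0.09  0.14 -0.11 -0.01] [[6.7, 5.9, 5.0, 5.0], [8.7, 14.0, 7.0, 13.0]]
50 [ 0.4934 -0.2817 -0.0895] [-4.16 -8.44  7.87  0.65] [[5.3, 4.7, 10.0, 9.0], [6.0, 9.1, 4.0, 9.0]]
[[ 0.     0.429 -0.904]
 [-0.    -0.904 -0.429]
 [-1.     0.     0.   ]]
```

```bash
python3 - <<'E'
from h import *
o=robot.observe(); R=Ro.from_euler('xyz',o['tool_rot']).as_matrix()
K,V,_=cal('wrist'); Rc=V[:3,:3]; c=-Rc.T@V[:3,3]
print('cam in tool',R.T@(c-o['tool_pos']), 'axes (rows right,up,back) in tool\n',(Rc@R).round(3))
C={n:cal(n) for n in('top','side')}
# marks manual: zoom pixel centres
top=[(np.array(p)+.5)/3.8-.5+[160,140] for p in [(153,128),(223,119),(293,110),(362,101)]]
side=[(np.array(p)+.5)/3.3-.5+[160,130] for p in [(83,358),(130,303),(174,252),(214,204)]]
for a,b in zip(top,side):
    print(atz('top',a,.02).round(4),atz('side',b,.02).round(4),tri([ray('top',a),ray('side',b)]).round(4))
p=(np.array([533,296])+.5)/3.8-.5+[160,140]; b=[308.5,187.2]
print(tri([ray('top',p),ray('side',b)]))
p=(np.array([296,322])+.5)/3.8-.5+[160,140];print('pot',atz('top',p,.042))
for p in [(680,217),(738,270),(708,349)]: print('decoy',atz('top',(np.array(p)+.5)/3.8-.5+[160,140],.05).round(3))
p=(np.array([71,292])+.5)/3.8-.5+[160,140];print('tape',atz('top',p,.024))
E
```

```text
cam in tool [-0.15741533 -0.00042261 -0.06486566] axes (rows right,up,back) in tool
 [[ 0.     1.    -0.001]
 [ 0.247 -0.001 -0.969]
 [-0.969  0.    -0.247]]
[0.6311 0.2019 0.02  ] [0.6289 0.2025 0.02  ] [0.6307 0.2018 0.0182]
[0.6417 0.1326 0.02  ] [0.639  0.1333 0.02  ] [0.6413 0.1322 0.0178]
[0.6523 0.0632 0.02  ] [0.6487 0.0641 0.02  ] [0.6517 0.0626 0.0172]
[ 0.663  -0.0054  0.02  ] [ 0.6595 -0.0049  0.02  ] [ 0.6622 -0.0061  0.0179]
[ 0.4722458  -0.18003324  0.01075065]
pot [0.44152568 0.05371289 0.042     ]
decoy [ 0.552 -0.318  0.05 ]
decoy [ 0.502 -0.375  0.05 ]
decoy [ 0.424 -0.346  0.05 ]
tape [0.46613913 0.27673055 0.024     ]
```

```bash
cat >> h.py <<'E'
def st(): 
    o=robot.observe(); R=Ro.from_euler('xyz',o['tool_rot']).as_matrix(); return o,R
def go(x,y,z,th,n=10):
    """total shift rows: th = world angle (deg) of tool y"""
    o,R=st(); p=o['tool_pos']; a=np.degrees(np.arctan2(R[1,1],R[0,1])); d=(th-a+180)%360-180
    dp=np.array([x,y,z])-p; out=[]
    print('t',round(o['time'],2),'pos',p.round(4),'yaw',round(a,2),'tilt',R[2].round(4),'f',o['contact_force'].round(1),'open',round(o['opening'],4))
    print('tool delta total',(R.T@dp).round(4),'turn',round(-d,2))
    for i in range(n):
        Ri=R@Ro.from_euler('x',-d*i/n,degrees=True).as_matrix()
        out.append([*(np.round(Ri.T@dp/n,4)).tolist(),round(-d/n,2)])
    if abs(d)>2: print(out)
    else: print('per row',out[0])
E
python3 -c "
from h import *
go(.50,-.25,.25,8.6,9)"
```

```text
t 0.95 pos [ 0.225  -0.4744  0.2268] yaw -64.63 tilt [-1.e+00  1.e-04  0.e+00] f [-0.4  0.4 -0.9] open 0.0916
tool delta total [-0.0233 -0.0849 -0.3446] turn -73.23
[[-0.0026, -0.0094, -0.0383, np.float64(-8.14)], [-0.0026, -0.0039, -0.0392, np.float64(-8.14)], [-0.0026, 0.0017, -0.0394, np.float64(-8.14)], [-0.0026, 0.0072, -0.0388, np.float64(-8.14)], [-0.0026, 0.0126, -0.0374, np.float64(-8.14)], [-0.0026, 0.0178, -0.0352, np.float64(-8.14)], [-0.0026, 0.0226, -0.0323, np.float64(-8.14)], [-0.0026, 0.027, -0.0288, np.float64(-8.14)], [-0.0026, 0.0308, -0.0247, np.float64(-8.14)]]
```

>>> play_rows --moves '[[[-0.003, -0.009, -0.038, -8.1, 1], [-0.003, -0.004, -0.039, -8.1, 1], [-0.003, 0.002, -0.039, -8.1, 1], [-0.003, 0.007, -0.039, -8.1, 1], [-0.003, 0.013, -0.037, -8.1, 1], [-0.003, 0.018, -0.035, -8.1, 1], [-0.003, 0.023, -0.032, -8.1, 1], [-0.003, 0.027, -0.029, -8.1, 1], [-0.003, 0.031, -0.025, -8.1, 1], [0, 0, 0, 0, 1]]]'

```text
time: 1.95
tool_pos: [0.5064, -0.2397, 0.2544]
tool_rot: [0.784, 1.569, -0.595]
contact_force: [-0.9, -1.0, -0.5]
opening: 0.092
```

```bash
python3 - <<'E'
from h import *
go(.47,-.27,.25,8.6,1)
c=cal('wrist'); im=robot.read_camera('wrist'); save('w1',im); np.save('w1.npy',np.r_[c[0].ravel(),c[1].ravel()])
print([b for b in brass(im)])
for s,xy in {500:(.4576,-.281),200:(.4728,-.05),50:(.472,-.18)}.items(): print(s,bbox('wrist',pts(s)+np.r_[xy,0],c).round(1))
E
```

```text
t 1.95 pos [ 0.5064 -0.2397  0.2544] yaw 11.02 tilt [-1.      0.0015  0.0016] f [-0.9 -1.  -0.5] open 0.092
tool delta total [ 0.0044 -0.0415  0.0228] turn 2.42
[[0.0044, -0.0415, 0.0228, np.float64(2.42)]]
[([485, 47, 27, 68, 805], [502.7, 87.8]), ([227, 100, 14, 15, 160], [233.4, 106.9]), ([188, 172, 34, 38, 965], [205.0, 190.4]), ([47, 233, 35, 59, 1032], [60.5, 262.0]), ([425, 232, 35, 60, 1027], [445.1, 261.9]), ([238, 301, 274, 9, 1287], [404.5, 306.6])]
500 [187.6 169.7 224.6 210. ]
200 [243.1 -40.  270.9   1.8]
50 [226.1  98.3 242.4 114.5]
```

View pics/w1.png

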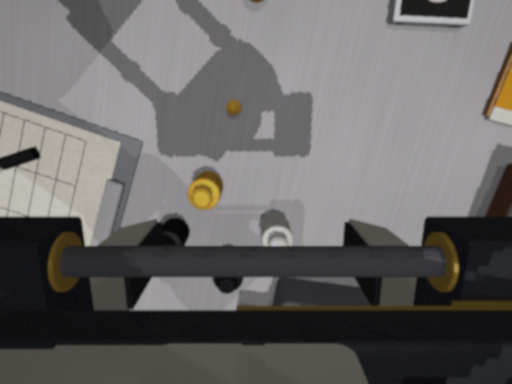

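```bash
cat >> h.py <<'E'
def fitw(s,ob,xy,c,z=0):
    o=np.array(ob,float); o=np.r_[o[0],o[1],o[0]+o[2],o[1]+o[3]]-.5
    f=lambda p:(lambda b:(b[:2]+b[2:]-o[:2]-o[2:])/2)(bbox('wrist',pts(s)+np.r_[p,z],c))
    r=least_squares(f,xy); b=bbox('wrist',pts(s)+np.r_[r.x,z],c)
    print(s,'fit xy',r.x.round(4),'size pred',(b[2:]-b[:2]).round(1),'obs',o[2:]-o[:2]); return r.x
E
python3 - <<'E'
from h import *
c=np.load('w1.npy'); c=(c[:9].reshape(3,3),c[9:].reshape(4,4),0)
fitw(500,[188,172,34,38],(.457,-.281),c)
fitw(50,[227,100,14,15],(.472,-.18),c)
go(.457,-.281,.12,8.6,5)
E
```

```text
500 fit xy [ 0.4558 -0.2821] size pred [37.1 40.4] obs [34. 38.]
50 fit xy [ 0.4712 -0.1808] size pred [16.3 16.2] obs [14. 15.]
t 2.0 pos [ 0.5049 -0.2411  0.2541] yaw 10.77 tilt [-1.      0.      0.0019] f [-0.6 -0.1 -0.1] open 0.0917
tool delta total [ 0.1342 -0.0545  0.03  ] turn 2.17
[[0.0268, -0.0109, 0.006, np.float64(0.43)], [0.0268, -0.0109, 0.0061, np.float64(0.43)], [0.0268, -0.0108, 0.0062, np.float64(0.43)], [0.0268, -0.0108, 0.0063, np.float64(0.43)], [0.0268, -0.0107, 0.0063, np.float64(0.43)]]
```

>>> play_rows --moves '[[[0.027, -0.011, 0.006, 0.4, 1], [0.027, -0.011, 0.006, 0.4, 1], [0.027, -0.011, 0.006, 0.4, 1], [0.027, -0.011, 0.006, 0.4, 1], [0.013, -0.005, 0.003, 0.2, 1], [0.007, -0.003, 0.001, 0.1, 1], [0, 0, 0, 0, 1], [0, 0, 0, 0, 1], [0, 0, 0, 0, 1], [0, 0, 0, 0, 1]]]'

```text
time: 3.0
tool_pos: [0.4525, -0.2854, 0.1246]
tool_rot: [0.243, 1.563, -1.192]
contact_force: [-0.5, -0.0, 0.8]
opening: 0.0916
```

```bash
python3 - <<'E'
from h import *
go(.456,-.2815,.012,8.6,5)
E
```

```text
t 3.0 pos [ 0.4525 -0.2854  0.1246] yaw 7.78 tilt [-1.      0.0019  0.0075] f [-0.5 -0.   0.8] open 0.0916
tool delta total [ 0.1126  0.0038 -0.0042] turn -0.82
per row [0.0225, 0.0008, -0.0008, np.float64(-0.16)]
```

>>> play_rows --moves '[[[0, 0.002, -0.002, -0.4, 1], [0, 0.001, -0.002, -0.4, 1], [0.02, 0.001, 0, 0, 1], [0.02, 0, 0, 0, 1], [0.02, 0, 0, 0, 1], [0.02, 0, 0, 0, 1], [0.015, 0, 0, 0, 1], [0.01, 0, 0, 0, 1], [0.004, 0, 0, 0, 1], [0, 0, 0, 0, 1]]]'

```text
time: 4.0
tool_pos: [0.4614, -0.2807, 0.0156]
tool_rot: [0.523, 1.554, -0.89]
contact_force: [-0.9, 0.5, 0.2]
opening: 0.092
```

```bash
python3 - <<'E'
from h import *
go(.456,-.2815,.012,8.6,1)
im=robot.read_camera('wrist'); save('w2',im)
E
```

```text
t 4.0 pos [ 0.4614 -0.2807  0.0156] yaw 9.04 tilt [-0.9999  0.0083  0.0143] f [-0.9  0.5  0.2] open 0.092
tool delta total [ 0.0035 -0.0055 -0.0001] turn 0.44
per row [0.0035, -0.0055, -0.0001, np.float64(0.44)]
```

View pics/w2.png

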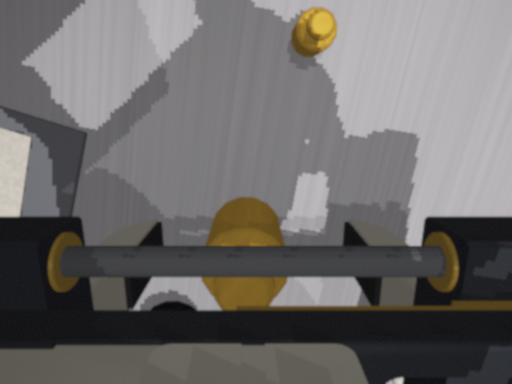

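>>> play_rows --moves '[[[0.002, -0.003, 0, 0.2, 1], [0.001, -0.002, 0, 0.2, 1], [0, 0, 0, 0, -1], [0, 0, 0, 0, -1], [0, 0, 0, 0, -1], [0, 0, 0, 0, -1], [0, 0, 0, 0, -1], [0, 0, 0, 0, -1], [0, 0, 0, 0, -1], [0, 0, 0, 0, -1]]]' --grip_force 30

```text
time: 5.05
tool_pos: [0.4579, -0.2829, 0.0155]
tool_rot: [0.599, 1.548, -0.821]
contact_force: [1.4, 0.3, 0.6]
opening: 0.0372
```

```bash
python3 - <<'E'
from h import *
go(.456,-.2815,.18,8.6,1)
im=robot.read_camera('wrist'); save('w3',im)
E
```

```text
t 5.05 pos [ 0.4579 -0.2829  0.0155] yaw 8.6 tilt [-0.9997  0.0128  0.0187] f [1.4 0.3 0.6] open 0.0372
tool delta total [-0.1645  0.0004  0.0014] turn -0.0
per row [-0.1645, 0.0004, 0.0014, np.float64(-0.0)]
```

View pics/w3.png

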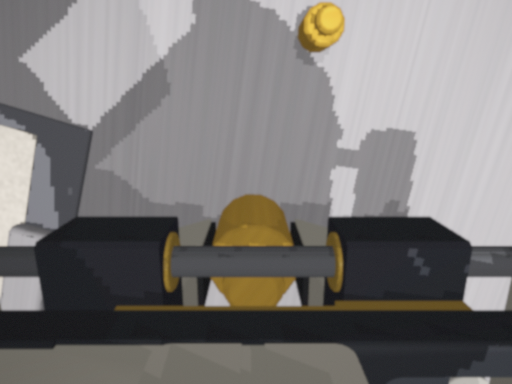

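>>> play_rows --moves '[[[-0.02, 0, 0, 0, -1], [-0.04, 0, 0, 0, -1], [-0.04, 0, 0, 0, -1], [-0.04, 0, 0, 0, -1], [-0.03, 0.012, -0.015, 0, -1], [-0.02, 0.024, -0.031, 0, -1], [-0.01, 0.028, -0.037, 0, -1], [0, 0.028, -0.037, 0, -1], [0, 0.028, -0.037, 0, -1], [0, 0.028, -0.037, 0, -1]]]'

```text
time: 6.1
tool_pos: [0.5687, -0.0618, 0.2136]
tool_rot: [-0.735, 1.563, -2.167]
contact_force: [0.2, -0.3, -5.3]
opening: 0.0376
```

```bash
python3 - <<'E'
from h import *
go(.645,.06,.22,8.6,1)
E
```

```text
t 6.1 pos [ 0.5687 -0.0618  0.2136] yaw 7.96 tilt [-1.     -0.005   0.0055] f [ 0.2 -0.3 -5.3] open 0.0376
tool delta total [-0.0075  0.0923 -0.11  ] turn -0.64
per row [-0.0075, 0.0923, -0.11, np.float64(-0.64)]
```

>>> play_rows --moves '[[[-0.002, 0.022, -0.026, 0, -1], [-0.002, 0.022, -0.026, -0.2, -1], [-0.002, 0.02, -0.024, -0.2, -1], [-0.002, 0.014, -0.018, -0.2, -1], [0, 0.008, -0.01, 0, -1], [0, 0.004, -0.005, 0, -1], [0, 0, 0, 0, -1], [0, 0, 0, 0, -1], [0, 0, 0, 0, -1], [0, 0, 0, 0, -1]]]'

```text
time: 7.1
tool_pos: [0.6397, 0.0678, 0.2101]
tool_rot: [-1.5, 1.544, -2.916]
contact_force: [-0.1, 1.0, -4.3]
opening: 0.0373
```

```bash
python3 - <<'E'
from h import *
go(.63,.202,.08,8.6,1)
c=cal('wrist'); im=robot.read_camera('wrist'); save('w4',im); np.save('w4.npy',np.r_[c[0].ravel(),c[1].ravel()])
save('s4',robot.read_camera('side'))
E
```

```text
t 7.1 pos [0.6397 0.0678 0.2101] yaw 8.85 tilt [-0.9997 -0.0263  0.0019] f [-0.1  1.  -4.3] open 0.0373
tool delta total [ 0.1295  0.0145 -0.1344] turn 0.25
per row [0.1295, 0.0145, -0.1344, np.float64(0.25)]
```

View pics/w4.png

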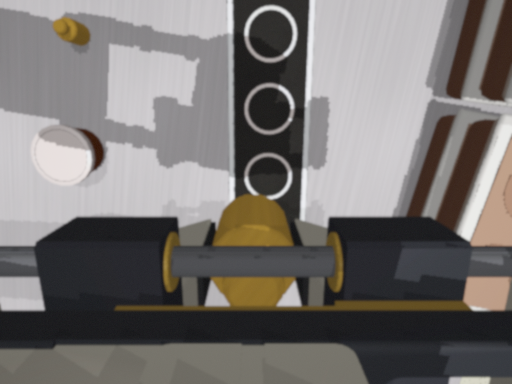

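View pics/s4.png

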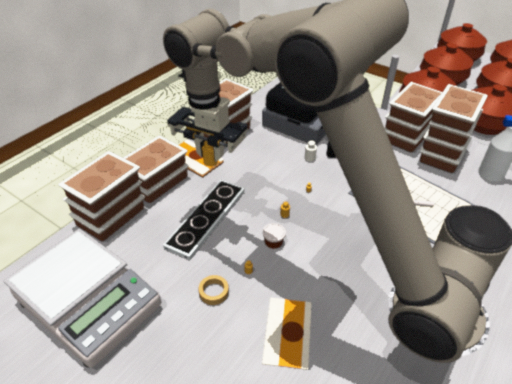

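```bash
cat >> h.py <<'E'
def rings(n,img,c,xy,half=40,z=.02):
    out=[]
    for P in xy:
        p=proj(n,[*P,z],c); x0,y0=(p-half).astype(int); x0=max(x0,0);y0=max(y0,0)
        g=cv2.cvtColor(img[y0:int(p[1])+half,x0:int(p[0])+half],cv2.COLOR_RGB2GRAY)
        g=cv2.resize(g,None,fx=4,fy=4,interpolation=cv2.INTER_CUBIC); _,m=cv2.threshold(g,0,255,cv2.THRESH_OTSU)
        cs,h=cv2.findContours(m,cv2.RETR_CCOMP,cv2.CHAIN_APPROX_NONE)
        best=None
        for k in cs:
            if len(k)<40: continue
            e=cv2.fitEllipse(k); q=(np.array(e[0])+.5)/4-.5+[x0,y0]
            w=atz(n,q,z,c)
            print(' mark',np.round(P,3),'px',q.round(1),'axes',np.round(np.array(e[1])/4,1),'->',w.round(4)) if min(e[1])/4>8 and max(e[1])/min(e[1])<2.2 and np.hypot(*(q-p))<12 else 0
E
python3 - <<'E'
from h import *
M=[(.6305,.202),(.641,.1325),(.6515,.063),(.662,-.0055)]
c=np.load('w4.npy'); c=(c[:9].reshape(3,3),c[9:].reshape(4,4),0)
im=cv2.cvtColor(cv2.imread('pics/w4.png'),cv2.COLOR_BGR2RGB)
rings('wrist',im,c,M[:3],36)
print('side')
rings('side',cv2.cvtColor(cv2.imread('pics/s4.png'),cv2.COLOR_BGR2RGB),cal('side'),M,14)
print('top')
rings('top',cv2.cvtColor(cv2.imread('pics/top0.png'),cv2.COLOR_BGR2RGB),cal('top'),M,10)
print(brass(im)); fitw(200,[0,0,1,1],(.47,-.05),c)
E
```

```text
mark [0.63  0.202] px [270.5  33.1] axes [53.6 57.6] -> [0.6298 0.2015 0.02  ]
 mark [0.63  0.202] px [270.1  34. ] axes [43.5 48.1] -> [0.6296 0.2007 0.02  ]
 mark [0.641 0.132] px [269.2 108.1] axes [50.6 52.3] -> [0.6402 0.1321 0.02  ]
 mark [0.641 0.132] px [268.7 108.5] axes [41.5 42.9] -> [0.6399 0.1317 0.02  ]
 mark [0.652 0.063] px [267.7 176. ] axes [44.1 45.4] -> [0.6505 0.0625 0.02  ]
side
 mark [0.63  0.202] px [182.8 238.3] axes [12.4 14.3] -> [0.633 0.206 0.02 ]
 mark [0.652 0.063] px [214.4 204.5] axes [ 8.6 13.3] -> [0.6482 0.0558 0.02  ]
 mark [ 0.662 -0.006] px [220.7 183.5] axes [17.1 31. ] -> [ 0.6913 -0.0259  0.02  ]
top
 mark [0.641 0.132] px [218.4 171. ] axes [14.2 14.4] -> [0.6415 0.1324 0.02  ]
 mark [0.641 0.132] px [218.4 170.9] axes [10.  10.2] -> [0.642  0.1321 0.02  ]
 mark [0.652 0.063] px [236.8 168.8] axes [13.9 14.4] -> [0.6516 0.0628 0.02  ]
 mark [0.652 0.063] px [236.9 168.6] axes [10.  10.5] -> [0.6521 0.0626 0.02  ]
 mark [ 0.662 -0.006] px [255.  166.5] axes [12.9 13.3] -> [ 0.6619 -0.0059  0.02  ]
[([53, 18, 36, 27, 650], [71.3, 30.8]), ([212, 194, 82, 52, 3192], [253.1, 223.6]), ([163, 232, 16, 60, 589], [169.2, 262.2]), ([327, 232, 17, 61, 591], [336.0, 262.4]), ([115, 277, 355, 34, 4138], [292.2, 298.9])]
200 fit xy [0.3681 0.1912] size pred [57.4 43.2] obs [1. 1.]
```

```bash
cat >> h.py <<'E'
def Rfrom(yaw,ty,tz):
    # tilt row: R[2]=[-sqrt,ty,tz]
    y=np.array([np.cos(np.radians(yaw)),np.sin(np.radians(yaw)),0]); y=np.r_[y[:2]*np.sqrt(1-ty**2),ty]
    x=np.array([0,0,-1.0]); 
    # choose x perpendicular to y with z-component of z axis = tz
    z0=np.cross(x,y); z0/=np.linalg.norm(z0); x0=np.cross(y,z0)
    a=np.arcsin(tz/np.linalg.norm([x0[2],z0[2]])) if True else 0
    z=z0*np.cos(a)-x0*np.sin(a); x=np.cross(y,z); return np.c_[x,y,z]
def hold(R,tcp,xy,z=0):
    """base of weight in tool frame; jaw-direction centred by pads at the grasp point"""
    g=tcp-.019*R[:,0]; j=R[:2,1]/np.linalg.norm(R[:2,1]); t=np.array([-j[1],j[0]])
    b=j*(j@g[:2])+t*(t@np.array(xy)); print('base xy used',b.round(4),'vision',xy)
    return R.T@(np.r_[b,z]-tcp), R.T@[0,0,1.]
def where(b,up):
    o,R=st(); print('now base',(o['tool_pos']+R@b).round(4),'weight up',(R@up).round(4)); return o['tool_pos']+R@b
E
python3 - <<'E'
from h import *
R=Rfrom(8.6,.0128,.0187); print(R.round(4)[2])
b,u=hold(R,np.array([.4579,-.2829,.0155]),(.4558,-.2821)); print(b.tolist(),u.tolist()); np.save('hold.npy',[b,u])
w=where(b,u); o,Rn=st(); print('tool delta to d',(Rn.T@(np.array([.630,.201,.05])-w)).round(4))
E
```

```text
[-0.9997  0.0128  0.0187]
base xy used [ 0.4575 -0.2818] vision (0.4558, -0.2821)
[0.01547224201876969, -0.00044153754673307026, -0.0013946278617172473] [-0.9997432020274006, 0.0128, 0.0187]
now base [0.6388 0.0692 0.1948] weight up [ 0.0408 -0.0107  0.9991]
tool delta to d [ 0.1442  0.0153 -0.1319]
```

>>> play_rows --moves '[[[0, 0.003, -0.025, 0, -1], [0, 0.003, -0.03, 0, -1], [0, 0.003, -0.03, 0, -1], [0.01, 0.003, -0.022, 0, -1], [0.02, 0.002, -0.012, 0, -1], [0.02, 0, -0.007, 0, -1], [0.02, 0, 0, 0, -1], [0.02, 0, 0, 0, -1], [0.01, 0, 0, 0, -1], [0, 0, 0, 0, -1]]]'

```text
time: 8.2
tool_pos: [0.6337, 0.1955, 0.1099]
tool_rot: [-1.443, 1.552, -2.864]
contact_force: [0.0, 0.2, -5.5]
opening: 0.0373
```

```bash
python3 - <<'E'
from h import *
b,u=np.load('hold.npy'); go(.63,.201,.05,8.6,1)
w=where(b,u); o,Rn=st(); print('tool delta to d',(Rn.T@(np.array([.630,.201,.023])-w)).round(4)); print(o['qpos'])
save('s5',robot.read_camera('side'))
E
```

```text
t 8.2 pos [0.6337 0.1955 0.1099] yaw 8.55 tilt [-0.9998 -0.0186  0.0024] f [ 0.   0.2 -5.5] open 0.0373
tool delta total [ 0.0599 -0.0017 -0.0061] turn -0.05
per row [0.0599, -0.0017, -0.0061, np.float64(-0.05)]
now base [0.6328 0.1968 0.0944] weight up [ 0.0335 -0.0114  0.9994]
tool delta to d [ 0.0714 -0.0008 -0.0048]
[ 0.18465087  0.70424013  1.23699249 -0.00185179  1.21908499  0.03609191]
```

View pics/s5.png

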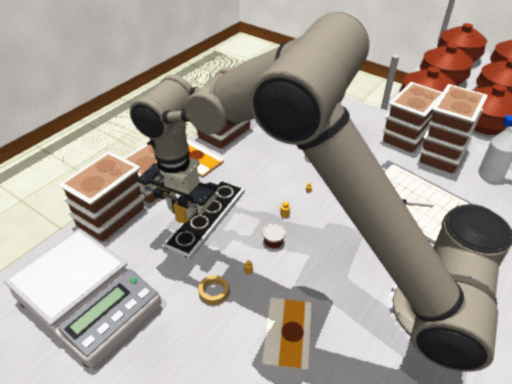

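>>> play_rows --moves '[[[0.01, 0, -0.002, 0, -1], [0.015, 0, -0.002, 0, -1], [0.015, 0, 0, 0, -1], [0.015, 0, 0, 0, -1], [0.008, 0, 0, 0, -1], [0.004, 0, 0, 0, -1], [0, 0, 0, 0, -1], [0, 0, 0, 0, -1], [0, 0, 0, 0, -1], [0, 0, 0, 0, -1]]]'

```text
time: 9.25
tool_pos: [0.6385, 0.1999, 0.0492]
tool_rot: [-0.452, 1.569, -1.875]
contact_force: [-0.5, -0.0, -3.9]
opening: 0.0372
```

```bash
python3 - <<'E'
from h import *
b,u=np.load('hold.npy'); go(.63,.201,.05,8.6,1)
w=where(b,u); o,Rn=st(); print('tool delta to d',(Rn.T@(np.array([.630,.201,.020])-w)).round(4))
c=cal('wrist');im=robot.read_camera('wrist');save('w6',im); s=robot.read_camera('side');save('s6',s);print(brass(s)[:6])
cv2.imwrite('pics/s6z.png',cv2.cvtColor(cv2.resize(s[150:270,140:260],None,fx=5,fy=5,interpolation=cv2.INTER_CUBIC),cv2.COLOR_RGB2BGR))
print(bbox('side',(pts(500)+w),cal('side')).round(1))
E
```

```text
t 9.25 pos [0.6385 0.1999 0.0492] yaw 8.44 tilt [-1.0e+00 -7.0e-04  1.5e-03] f [-0.5 -0.  -3.9] open 0.0372
tool delta total [-0.0008 -0.0083 -0.0023] turn -0.16
per row [-0.0008, -0.0083, -0.0023, np.float64(-0.16)]
now base [0.6379 0.2012 0.0337] weight up [ 0.0159 -0.015   0.9998]
tool delta to d [ 0.0137 -0.0078 -0.001 ]
[([0, 22, 293, 140, 2974], [133.5, 86.6]), ([351, 57, 38, 21, 351], [369.6, 67.0]), ([395, 71, 11, 12, 75], [399.1, 76.2]), ([186, 144, 12, 13, 79], [190.0, 149.7]), ([194, 153, 28, 19, 214], [208.3, 161.2]), ([307, 182, 5, 10, 36], [308.7, 186.9])]
[172.9 214.4 189.3 238.3]
```

View pics/w6.png

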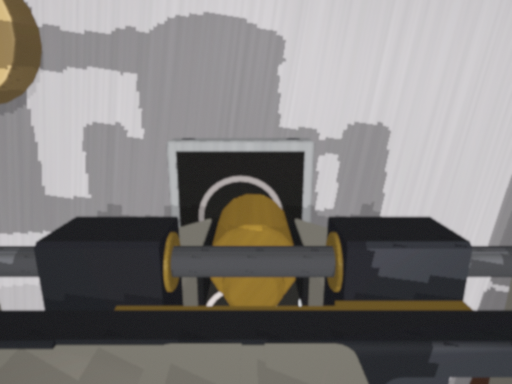

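View pics/s6z.png

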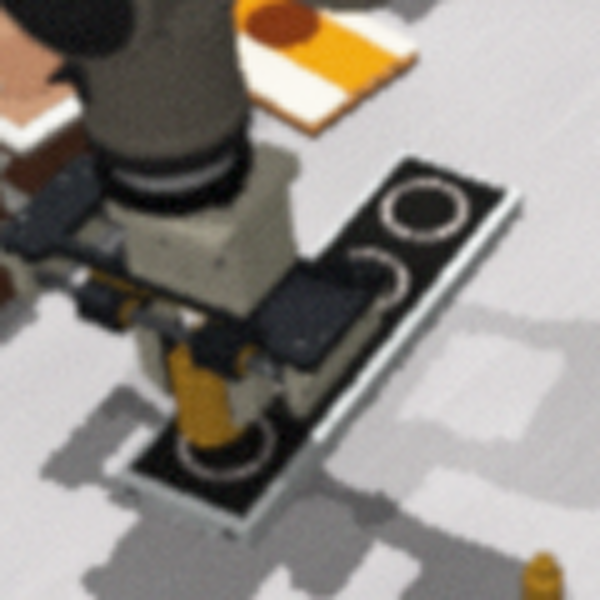

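>>> play_rows --moves '[[[0, -0.004, 0, 0, -1], [0.002, -0.003, 0, 0, -1], [0.003, -0.001, 0, 0, -1], [0.003, 0, 0, 0, -1], [0.002, 0, 0, 0, -1], [0, 0, 0, 0, -1], [0, 0, 0, 0, -1], [0, 0, 0, 0, -1], [0, 0, 0, 0, -1], [0, 0, 0, 0, -1]]]'

```text
time: 10.35
tool_pos: [0.6298, 0.1987, 0.0383]
tool_rot: [-0.503, 1.569, -1.927]
contact_force: [-0.8, -0.1, -4.8]
opening: 0.0371
```

```bash
cat >> h.py <<'E'
def chk(mark,z=.02):
    b,u=np.load('hold.npy'); w=where(b,u); o,Rn=st(); print('t',round(o['time'],2),'f',o['contact_force'].round(1),'tilt',Rn[2].round(4),'open',o['opening'].round(4),'tool delta to mark',(Rn.T@(np.r_[mark,z]-w)).round(4))
E
python3 - <<'E'
from h import *
chk((.63,.201))
im=robot.read_camera('wrist');save('w7',im)
E
```

```text
now base [0.6292 0.2    0.0228] weight up [ 0.016  -0.015   0.9998]Traceback (most recent call last):
  File "<stdin>", line 2, in <module>
  File "h.py", line 82, in chk
    b,u=np.load('hold.npy'); w=where(b,u); o,Rn=st(); print('t',round(o['time'],2),'f',o['contact_force'].round(1),'tilt',Rn[2].round(4),'open',o['opening'].round(4),'tool delta to mark',(Rn.T@(np.r_[mark,z]-w)).round(4))
                                                                                                                                                ^^^^^^^^^^^^^^^^^^
AttributeError: 'float' object has no attribute 'round'
```

```bash
sed -i "s/o\['opening'\].round(4)/round(float(o['opening']),4)/" h.py
python3 - <<'E'
from h import *
chk((.63,.201))
im=robot.read_camera('wrist');save('w7',im)
E
```

```text
now base [0.6292 0.2    0.0228] weight up [ 0.016  -0.015   0.9998]
t 10.35 f [-0.8 -0.1 -4.8] tilt [-1.0e+00 -8.0e-04  1.5e-03] open 0.0371 tool delta to mark [ 0.0028  0.001  -0.0009]
```

View pics/w7.png

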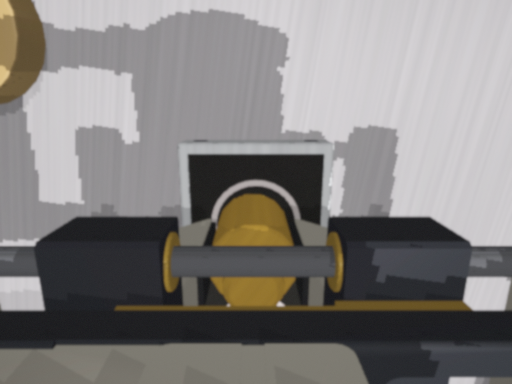

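>>> play_rows --moves '[[[0.001, 0.001, -0.001, 0, -1], [0.001, 0, 0, 0, -1], [0.001, 0, 0, 0, -1], [0, 0, 0, 0, -1], [0, 0, 0, 0, -1], [0, 0, 0, 0, 0.1], [0, 0, 0, 0, 0.4], [0, 0, 0, 0, 0.7], [0, 0, 0, 0, 0.7], [0, 0, 0, 0, 0.7]]]'

```text
time: 11.4
tool_pos: [0.6332, 0.2004, 0.0384]
tool_rot: [1.38, 1.565, -0.044]
contact_force: [1.0, -0.0, 0.1]
opening: 0.0732
```

```bash
python3 - <<'E'
from h import *
chk((.63,.201)); go(.64,.12,.25,8.6,1)
im=robot.read_camera('wrist');save('w8',im)
E
```

```text
now base [0.6327 0.2017 0.023 ] weight up [ 0.0092 -0.0163  0.9998]
t 11.4 f [ 1.  -0.   0.1] tilt [-1.      0.0061  0.0012] open 0.0732 tool delta to mark [ 0.0029 -0.0027  0.0003]
t 11.4 pos [0.6332 0.2004 0.0384] yaw 8.45 tilt [-1.      0.0061  0.0012] f [ 1.  -0.   0.1] open 0.0732
tool delta total [-0.2115 -0.0038  0.0808] turn -0.15
per row [-0.2115, -0.0038, 0.0808, np.float64(-0.15)]
```

View pics/w8.png

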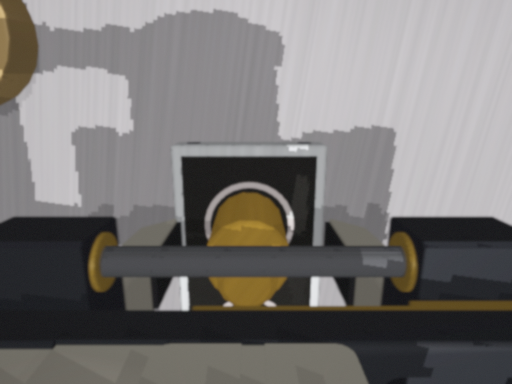

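>>> play_rows --moves '[[[-0.02, 0, 0, 0, 0.7], [-0.03, 0, 0, 0, 0.7], [-0.03, 0, 0, 0, 0.7], [-0.03, -0.01, 0.005, 0, 0.7], [-0.03, -0.022, 0.012, 0, 0.7], [-0.03, -0.026, 0.015, 0, 0.7], [-0.02, -0.026, 0.015, 0, 0.7], [-0.01, -0.016, 0.01, 0, 0.7], [0, -0.008, 0.004, 0, 0.7], [0, 0, 0, 0, 0.7]]]'

```text
time: 12.45
tool_pos: [0.5307, 0.122, 0.2451]
tool_rot: [1.263, 1.564, -0.16]
contact_force: [0.0, 0.8, 0.1]
opening: 0.078
```

```bash
python3 - <<'E'
from h import *
go(.436,.1765,.1,8.6,1)
c=cal('wrist'); im=robot.read_camera('wrist'); save('w9',im); np.save('w9.npy',np.r_[c[0].ravel(),c[1].ravel()])
print(brass(im))
B=brass(im)
for s,xy,z in [(100,(.436,.1765),0),(500,(.63,.201),.02)]:
    bb=bbox('wrist',pts(s)+np.r_[xy,z],c); cen=(bb[:2]+bb[2:])/2; print(s,bb.round(1))
    k=min(B,key=lambda q:np.hypot(*(np.array(q[1])-cen))); fitw(s,k[0][:4],xy,c,z)
rings('wrist',im,c,[(.63,.201),(.640,.132),(.6505,.0625)],34)
E
```

```text
t 12.45 pos [0.5307 0.122  0.2451] yaw 8.49 tilt [-1.      0.0065  0.0021] f [0.  0.8 0.1] open 0.078
tool delta total [ 0.1444 -0.0865 -0.0682] turn -0.11
per row [0.1444, -0.0865, -0.0682, np.float64(-0.11)]
[([0, 4, 71, 84, 2740], [37.7, 50.6]), ([334, 87, 48, 42, 1592], [358.7, 107.2]), ([166, 96, 21, 19, 326], [175.8, 105.0]), ([76, 232, 31, 60, 962], [87.9, 261.7]), ([400, 232, 30, 60, 936], [417.3, 261.5]), ([177, 277, 23, 29, 502], [188.1, 290.0]), ([207, 301, 305, 10, 1585], [400.6, 306.8])]
100 [164.1  93.2 188.9 114. ]
100 fit xy [0.4356 0.1749] size pred [24.9 20.8] obs [21. 19.]
500 [333.7  88.  384.4 127.9]
500 fit xy [0.6283 0.2012] size pred [50.5 40. ] obs [48. 42.]
 mark [0.63  0.201] px [357.5 110.5] axes [50.8 62.5] -> [0.6382 0.1993 0.02  ]
 mark [0.63  0.201] px [345.5 107.3] axes [28. 38.] -> [0.6241 0.2007 0.02  ]
 mark [0.64  0.132] px [346.  169.1] axes [42.4 45.4] -> [0.64  0.132 0.02 ]
 mark [0.64  0.132] px [346.1 169.2] axes [33.9 36.6] -> [0.6401 0.1319 0.02  ]
 mark [0.65  0.062] px [341.8 224.9] axes [35.8 40.1] -> [0.65   0.0633 0.02  ]
```

View pics/w9.png

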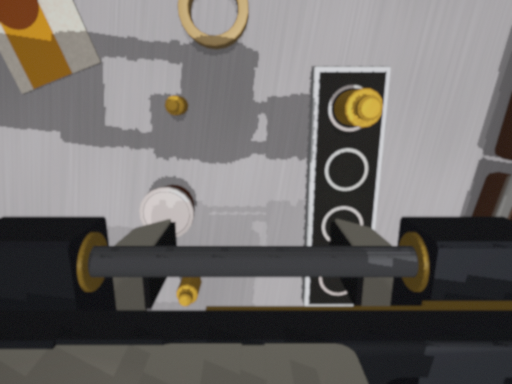

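>>> play_rows --moves '[[[0.01, -0.012, -0.009, 0, 0.7], [0.02, -0.018, -0.014, 0, 0.7], [0.025, -0.018, -0.014, 0, 0.7], [0.025, -0.018, -0.014, 0, 0.7], [0.025, -0.012, -0.009, 0, 0.7], [0.02, -0.006, -0.005, 0, 0.7], [0.012, -0.003, -0.002, 0, 0.7], [0.006, 0, 0, 0, 0.7], [0, 0, 0, 0, 0.7], [0, 0, 0, 0, 0.7]]]'

```text
time: 13.5
tool_pos: [0.4358, 0.1822, 0.0869]
tool_rot: [-1.069, 1.568, -2.488]
contact_force: [-0.4, 0.4, 0.3]
opening: 0.0779
```

```bash
python3 - <<'E'
from h import *
go(.4356,.1752,.006,8.6,1)
E
```

```text
t 13.5 pos [0.4358 0.1822 0.0869] yaw 8.66 tilt [-1.     -0.0026  0.0015] f [-0.4  0.4  0.3] open 0.0779
tool delta total [ 0.0809 -0.001   0.0067] turn 0.06
per row [0.0809, -0.001, 0.0067, np.float64(0.06)]
```

>>> play_rows --moves '[[[0, -0.001, 0.003, 0, 0.7], [0.01, 0, 0.003, 0, 0.7], [0.015, 0, 0, 0, 0.7], [0.015, 0, 0, 0, 0.7], [0.015, 0, 0, 0, 0.7], [0.01, 0, 0, 0, 0.7], [0.006, 0, 0, 0, 0.7], [0.003, 0, 0, 0, 0.7], [0, 0, 0, 0, 0.7], [0, 0, 0, 0, 0.7]]]'

```text
time: 14.5
tool_pos: [0.4407, 0.1741, 0.0117]
tool_rot: [1.436, 1.563, 0.013]
contact_force: [1.2, 0.0, 0.1]
opening: 0.0779
```

```bash
python3 - <<'E'
from h import *
go(.4356,.1752,.005,8.6,1)
im=robot.read_camera('wrist');save('w10',im)
E
```

```text
t 14.5 pos [0.4407 0.1741 0.0117] yaw 8.5 tilt [-1.      0.0074  0.001 ] f [1.2 0.  0.1] open 0.0779
tool delta total [ 0.0066 -0.005  -0.0018] turn -0.1
per row [0.0066, -0.005, -0.0018, np.float64(-0.1)]
```

View pics/w10.png

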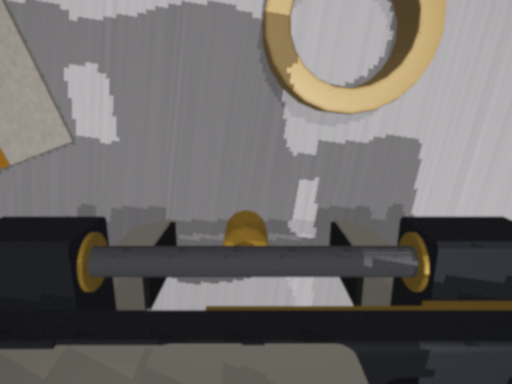

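>>> play_rows --moves '[[[0.002, -0.003, -0.001, 0, 0.7], [0.002, -0.002, -0.001, 0, 0.7], [0.002, 0, 0, 0, 0.7], [0, 0, 0, 0, -1], [0, 0, 0, 0, -1], [0, 0, 0, 0, -1], [0, 0, 0, 0, -1], [0, 0, 0, 0, -1], [0, 0, 0, 0, -1], [0, 0, 0, 0, -1]]]' --grip_force 15

```text
time: 15.55
tool_pos: [0.4359, 0.1758, 0.0064]
tool_rot: [1.492, 1.56, 0.07]
contact_force: [-0.2, 0.4, -0.6]
opening: 0.0263
```

```bash
python3 - <<'E'
from h import *
go(.4356,.1752,.005,8.6,1)
o,R=st(); b,u=hold(R,o['tool_pos'],(.4356,.1752)); np.save('hold.npy',[b,u]); print(b,u)
go(.6505,.0625,.2,8.6,1)
E
```

```text
t 15.55 pos [0.4359 0.1758 0.0064] yaw 8.52 tilt [-9.999e-01  1.030e-02  8.000e-04] f [-0.2  0.4 -0.6] open 0.0263
tool delta total [ 0.0014 -0.0004  0.0006] turn -0.08
per row [0.0014, -0.0004, 0.0006, np.float64(-0.08)]
base xy used [0.4358 0.1752] vision (0.4356, 0.1752)
[ 0.00639746 -0.00026239  0.00058066] [-9.99946302e-01  1.03309527e-02  8.14730741e-04]
t 15.55 pos [0.4359 0.1758 0.0064] yaw 8.52 tilt [-9.999e-01  1.030e-02  8.000e-04] f [-0.2  0.4 -0.6] open 0.0263
tool delta total [-0.1915  0.1974  0.144 ] turn -0.08
per row [-0.1915, 0.1974, 0.144, np.float64(-0.08)]
```

>>> play_rows --moves '[[[0, 0, 0, 0, -1], [0, 0, 0, 0, -1], [0, 0, 0, 0, -1], [0, 0, 0, 0, -1], [-0.02, 0, 0, 0, -1], [-0.03, 0, 0, 0, -1], [-0.03, 0, 0, 0, -1], [-0.03, 0, 0, 0, -1], [-0.03, 0.01, 0.007, 0, -1], [-0.02, 0.02, 0.015, 0, -1]]]'

```text
time: 16.55
tool_pos: [0.4624, 0.1583, 0.1683]
tool_rot: [-1.18, 1.568, -2.6]
contact_force: [0.9, 0.1, -1.1]
opening: 0.0211
```

```bash
python3 - <<'E'
from h import *
go(.6505,.0625,.2,8.6,1); chk((.6505,.0625))
E
```

```text
t 16.55 pos [0.4624 0.1583 0.1683] yaw 8.66 tilt [-1.     -0.003   0.0012] f [ 0.9  0.1 -1.1] open 0.0211
tool delta total [-0.032   0.1714  0.1231] turn 0.06
per row [-0.032, 0.1714, 0.1231, np.float64(0.06)]
now base [0.4622 0.1577 0.162 ] weight up [0.0131 0.0024 0.9999]
t 16.55 f [ 0.9  0.1 -1.1] tilt [-1.     -0.003   0.0012] open 0.0211 tool delta to mark [0.1416 0.1722 0.1223]
```

>>> play_rows --moves '[[[0, 0.025, 0.018, 0, -1], [0, 0.03, 0.021, 0, -1], [0, 0.03, 0.021, 0, -1], [0, 0.03, 0.021, 0, -1], [0.005, 0.025, 0.018, 0, -1], [0.01, 0.015, 0.011, 0, -1], [0.015, 0.008, 0.006, 0, -1], [0.015, 0.003, 0.003, 0, -1], [0.015, 0, 0, 0, -1], [0.01, 0, 0, 0, -1]]]'

```text
time: 17.55
tool_pos: [0.6534, 0.0601, 0.0981]
tool_rot: [1.115, 1.568, -0.306]
contact_force: [-0.8, 0.3, -0.3]
opening: 0.0212
```

```bash
python3 - <<'E'
from h import *
chk((.6505,.0625))
E
```

```text
now base [0.6532 0.0595 0.0917] weight up [0.0075 0.0016 1.    ]
t 17.55 f [-0.8  0.3 -0.3] tilt [-1.      0.0026  0.0013] open 0.0212 tool delta to mark [ 0.0717 -0.0024 -0.0035]
```

>>> play_rows --moves '[[[0.005, -0.003, -0.002, 0, -1], [0.012, -0.002, -0.0015, 0, -1], [0.015, -0.001, 0, 0, -1], [0.015, 0, 0, 0, -1], [0.01, 0, 0, 0, -1], [0.005, 0, 0, 0, -1], [0.002, 0, 0, 0, -1], [0, 0, 0, 0, -1], [0, 0, 0, 0, -1], [0, 0, 0, 0, -1]]]'

```text
time: 18.55
tool_pos: [0.6448, 0.0653, 0.0312]
tool_rot: [1.265, 1.567, -0.153]
contact_force: [0.7, -0.5, -0.3]
opening: 0.0216
```

```bash
python3 - <<'E'
from h import *
chk((.6505,.0625))
im=robot.read_camera('wrist');save('w11',im)
E
```

```text
now base [0.6446 0.0646 0.0248] weight up [0.0068 0.0013 1.    ]
t 18.55 f [ 0.7 -0.5 -0.3] tilt [-1.      0.0034  0.0011] open 0.0216 tool delta to mark [0.0049 0.0055 0.003 ]
```

View pics/w11.png

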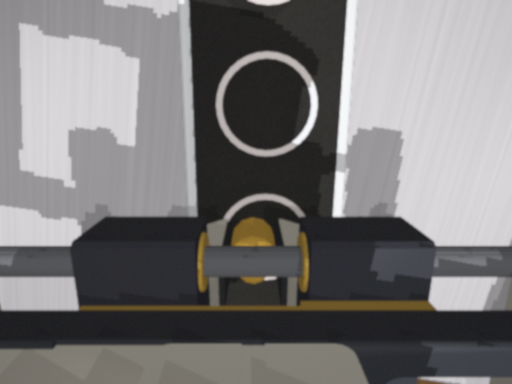

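>>> play_rows --moves '[[[0, 0.003, 0.002, 0, -1], [0.001, 0.002, 0.001, 0, -1], [0.002, 0, 0, 0, -1], [0.001, 0, 0, 0, -1], [0, 0, 0, 0, -1], [0, 0, 0, 0, -1], [0, 0, 0, 0, -0.3], [0, 0, 0, 0, 0], [0, 0, 0, 0, 0.1], [0, 0, 0, 0, 0.1]]]'

```text
time: 19.6
tool_pos: [0.6516, 0.0627, 0.0283]
tool_rot: [1.317, 1.565, -0.102]
contact_force: [0.5, -0.1, -0.2]
opening: 0.0478
```

```bash
python3 - <<'E'
from h import *
chk((.6505,.0625)); go(.54,-.06,.2,8.6,1)
im=robot.read_camera('wrist');save('w12',im)
E
```

```text
now base [0.6515 0.0621 0.0219] weight up [0.0041 0.0014 1.    ]
t 19.6 f [ 0.5 -0.1 -0.2] tilt [-1.      0.006   0.0016] open 0.0478 tool delta to mark [ 0.0019 -0.0009 -0.0006]
t 19.6 pos [0.6516 0.0627 0.0283] yaw 8.74 tilt [-1.      0.006   0.0016] f [ 0.5 -0.1 -0.2] open 0.0478
tool delta total [-0.1723 -0.128   0.1046] turn 0.14
per row [-0.1723, -0.128, 0.1046, np.float64(0.14)]
```

View pics/w12.png

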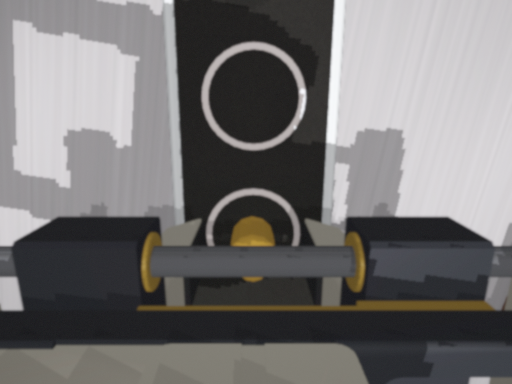

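>>> play_rows --moves '[[[-0.02, 0, 0, 0, 0.3], [-0.03, 0, 0, 0, 0.5], [-0.03, 0, 0, 0, 0.6], [-0.03, -0.012, 0.012, 0, 0.6], [-0.03, -0.028, 0.028, 0, 0.6], [-0.03, -0.03, 0.03, 0, 0.6], [-0.025, -0.03, 0.03, 0, 0.6], [-0.015, -0.02, 0.02, 0, 0.6], [0, -0.009, 0.009, 0, 0.6], [0, 0, 0, 0, 0.6]]]'

```text
time: 20.65
tool_pos: [0.5397, -0.0871, 0.244]
tool_rot: [0.959, 1.564, -0.457]
contact_force: [-0.2, -0.3, -0.3]
opening: 0.0732
```

```bash
cat >> h.py <<'E'
def look(name,items):
    c=cal('wrist'); im=robot.read_camera('wrist'); save(name,im); np.save(name+'.npy',np.r_[c[0].ravel(),c[1].ravel()])
    B=brass(im)
    for s,xy,z in items:
        bb=bbox('wrist',pts(s)+np.r_[xy,z],c); cen=(bb[:2]+bb[2:])/2
        k=min(B,key=lambda q:np.hypot(*(np.array(q[1])-cen))); print(k[0]); fitw(s,k[0][:4],xy,c,z)
    return im,c
E
python3 - <<'E'
from h import *
go(.473,-.05,.1,8.6,1)
im,c=look('w13',[(200,(.473,-.05),0),(100,(.6505,.0625),.02)])
E
```

```text
t 20.65 pos [ 0.5397 -0.0871  0.244 ] yaw 8.88 tilt [-1.      0.0057  0.004 ] f [-0.2 -0.3 -0.3] open 0.0732
tool delta total [ 0.1435 -0.061  -0.0475] turn 0.28
per row [0.1435, -0.061, -0.0475, np.float64(0.28)]
[186, 112, 27, 25, 520]
200 fit xy [ 0.4731 -0.0512] size pred [29.4 26.9] obs [27. 25.]
[367, 26, 30, 29, 640]
100 fit xy [0.6493 0.0617] size pred [31.9 28.3] obs [30. 29.]
```

View pics/w13.png

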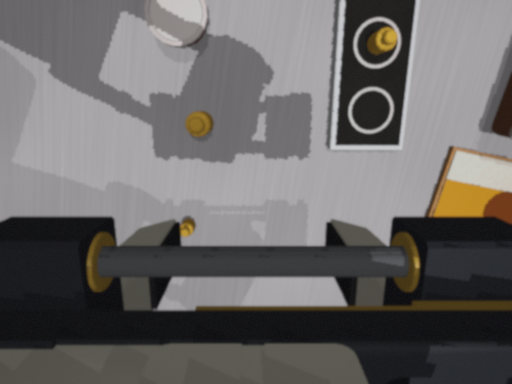

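>>> play_rows --moves '[[[0.01, -0.01, -0.008, 0, 0.6], [0.02, -0.015, -0.011, 0.1, 0.6], [0.025, -0.015, -0.011, 0.1, 0.6], [0.025, -0.012, -0.009, 0.1, 0.6], [0.025, -0.006, -0.004, 0, 0.6], [0.02, -0.002, -0.001, 0, 0.6], [0.012, 0, 0, 0, 0.6], [0.006, 0, 0, 0, 0.6], [0, 0, 0, 0, 0.6], [0, 0, 0, 0, 0.6]]]'

```text
time: 21.7
tool_pos: [0.4743, -0.0381, 0.0844]
tool_rot: [-2.397, 1.562, 2.478]
contact_force: [0.5, 0.8, 0.4]
opening: 0.0737
```

```bash
python3 - <<'E'
from h import *
go(.4731,-.0508,.009,8.6,1)
E
```

```text
t 21.7 pos [ 0.4743 -0.0381  0.0844] yaw 9.29 tilt [-1.     -0.006  -0.0065] f [0.5 0.8 0.4] open 0.0737
tool delta total [ 0.0753 -0.0028  0.0128] turn 0.69
per row [0.0753, -0.0028, 0.0128, np.float64(0.69)]
```

>>> play_rows --moves '[[[0, -0.002, 0.005, 0.2, 0.6], [0.005, -0.002, 0.004, 0.2, 0.6], [0.012, 0, 0.002, 0.2, 0.6], [0.015, 0, 0, 0, 0.6], [0.015, 0, 0, 0, 0.6], [0.012, 0, 0, 0, 0.6], [0.007, 0, 0, 0, 0.6], [0.003, 0, 0, 0, 0.6], [0, 0, 0, 0, 0.6], [0, 0, 0, 0, 0.6]]]'

```text
time: 22.7
tool_pos: [0.4757, -0.054, 0.0164]
tool_rot: [1.843, 1.566, 0.419]
contact_force: [-0.3, -0.0, 0.3]
opening: 0.0734
```

```bash
python3 - <<'E'
from h import *
go(.4731,-.0508,.009,8.6,1)
save('w14',robot.read_camera('wrist'))
E
```

```text
t 22.7 pos [ 0.4757 -0.054   0.0164] yaw 8.43 tilt [-1.      0.0048 -0.0014] f [-0.3 -0.   0.3] open 0.0734
tool delta total [ 0.0074 -0.0022 -0.0035] turn -0.17
per row [0.0074, -0.0022, -0.0035, np.float64(-0.17)]
```

View pics/w14.png

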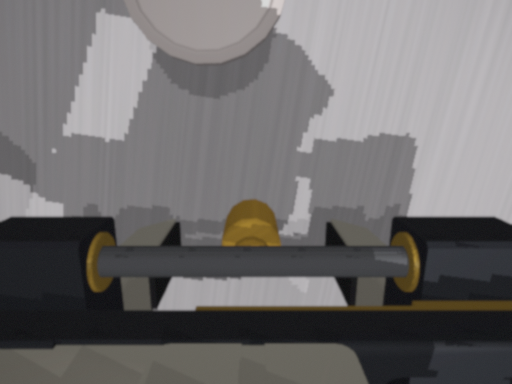

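Weight 200 sits between the jaws at column 250. I'll fine-adjust, then close.

>>> play_rows --moves '[[[0.002, -0.001, -0.002, 0, 0.6], [0.003, -0.001, -0.001, 0, 0.6], [0.002, 0, 0, 0, 0.6], [0, 0, 0, 0, -1], [0, 0, 0, 0, -1], [0, 0, 0, 0, -1], [0, 0, 0, 0, -1], [0, 0, 0, 0, -1], [0, 0, 0, 0, -1], [0, 0, 0, 0, -1]]]' --grip_force 20

```text
time: 23.75
tool_pos: [0.4741, -0.0511, 0.0102]
tool_rot: [1.596, 1.563, 0.173]
contact_force: [0.1, 0.6, 0.4]
opening: 0.0269
```

```bash
python3 - <<'E'
from h import *
o,R=st(); b,u=hold(R,o['tool_pos'],(.4731,-.0508)); np.save('hold.npy',[b,u])
chk((.640,.132)); print(o['tool_pos'])
E
```

```text
base xy used [ 0.4739 -0.0507] vision (0.4731, -0.0508)
now base [ 0.4739 -0.0507 -0.    ] weight up [-0.  0.  1.]
t 23.75 f [0.1 0.6 0.4] tilt [-1.0e+00  7.6e-03 -2.0e-04] open 0.0269 tool delta to mark [-0.0185  0.1913 -0.1563]
[ 0.47413093 -0.05108031  0.01016458]
```

>>> play_rows --moves '[[[0, 0, 0, 0, -1], [-0.02, 0, 0, 0, -1], [-0.035, 0, 0, 0, -1], [-0.035, 0, 0, 0, -1], [-0.035, 0.008, -0.006, 0, -1], [-0.025, 0.022, -0.018, 0, -1], [-0.01, 0.03, -0.025, 0, -1], [0, 0.03, -0.025, 0, -1], [0, 0.03, -0.025, 0, -1], [0, 0.03, -0.025, 0, -1]]]'

```text
time: 24.75
tool_pos: [0.6024, 0.0951, 0.1754]
tool_rot: [-2.777, 1.568, 2.076]
contact_force: [1.1, 0.1, -1.3]
opening: 0.0277
```

```bash
python3 - <<'E'
from h import *
chk((.640,.132))
E
```

```text
now base [0.6021 0.0955 0.1652] weight up [ 0.0091 -0.0016  1.    ]
t 24.75 f [ 1.1  0.1 -1.3] tilt [-1.     -0.0012 -0.003 ] open 0.0277 tool delta to mark [ 0.1453  0.0428 -0.0304]
```

>>> play_rows --moves '[[[0, 0.016, -0.012, 0, -1], [0.005, 0.01, -0.008, 0, -1], [0.012, 0.006, -0.003, 0, -1], [0.015, 0.002, 0, 0, -1], [0.015, 0, 0, 0, -1], [0.015, 0, 0, 0, -1], [0.01, 0, 0, 0, -1], [0.005, 0, 0, 0, -1], [0, 0, 0, 0, -1], [0, 0, 0, 0, -1]]]'

```text
time: 25.75
tool_pos: [0.6305, 0.1249, 0.086]
tool_rot: [-1.837, 1.557, 3.017]
contact_force: [0.5, 0.5, -2.0]
opening: 0.0273
```

```bash
python3 - <<'E'
from h import *
chk((.640,.132))
E
```

```text
now base [0.6301 0.1253 0.0759] weight up [ 2.110e-02 -4.000e-04  9.998e-01]
t 25.75 f [ 0.5  0.5 -2. ] tilt [-0.9999 -0.0132 -0.0036] open 0.0273 tool delta to mark [ 0.0557  0.0115 -0.005 ]
```

>>> play_rows --moves '[[[0, 0.004, -0.002, 0, -1], [0.005, 0.003, -0.002, 0, -1], [0.01, 0.001, -0.001, 0, -1], [0.012, 0, 0, 0, -1], [0.012, 0, 0, 0, -1], [0.008, 0, 0, 0, -1], [0.003, 0, 0, 0, -1], [0, 0, 0, 0, -1], [0, 0, 0, 0, -1], [0, 0, 0, 0, -1]]]'

```text
time: 26.75
tool_pos: [0.6384, 0.1317, 0.0325]
tool_rot: [-1.874, 1.559, 2.981]
contact_force: [0.2, -0.9, -1.6]
opening: 0.0276
```

```bash
python3 - <<'E'
from h import *
chk((.640,.132));save('w15',robot.read_camera('wrist'))
E
```

```text
now base [0.638  0.1321 0.0224] weight up [ 1.900e-02 -6.000e-04  9.998e-01]
t 26.75 f [ 0.2 -0.9 -1.6] tilt [-0.9999 -0.0111 -0.0035] open 0.0276 tool delta to mark [0.0023 0.002  0.0004]
```

View pics/w15.png

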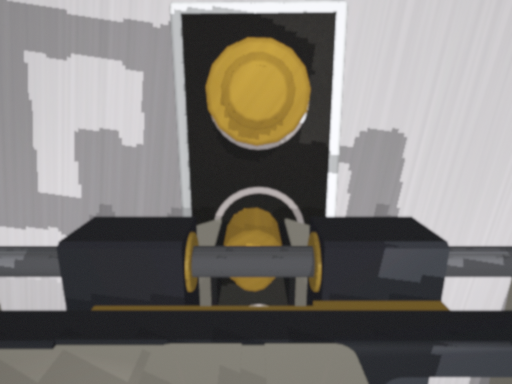

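>>> play_rows --moves '[[[0, 0.002, 0, 0, -1], [0.001, 0, 0, 0, -1], [0.001, 0, 0, 0, -1], [0, 0, 0, 0, -1], [0, 0, 0, 0, -1], [0, 0, 0, 0, -0.2], [0, 0, 0, 0, 0], [0, 0, 0, 0, 0.2], [0, 0, 0, 0, 0.2], [0, 0, 0, 0, 0.2]]]'

```text
time: 27.8
tool_pos: [0.6424, 0.1322, 0.0332]
tool_rot: [-2.081, 1.564, 2.774]
contact_force: [-1.9, -0.3, 0.1]
opening: 0.0546
```

```bash
python3 - <<'E'
from h import *
chk((.640,.132));save('w16',robot.read_camera('wrist')); go(.55,-.19,.23,8.6,1)
E
```

```text
now base [0.642  0.1326 0.023 ] weight up [ 0.0136 -0.0011  0.9999]
t 27.8 f [-1.9 -0.3  0.1] tilt [-1.     -0.0057 -0.0032] open 0.0546 tool delta to mark [ 0.003  -0.0021  0.0003]
t 27.85 pos [0.6424 0.1322 0.0331] yaw 8.17 tilt [-1.     -0.0057 -0.0032] f [ 0.2  0.1 -0.3] open 0.0552
tool delta total [-0.197  -0.1383  0.3052] turn -0.43
per row [-0.197, -0.1383, 0.3052, np.float64(-0.43)]
```

View pics/w16.png

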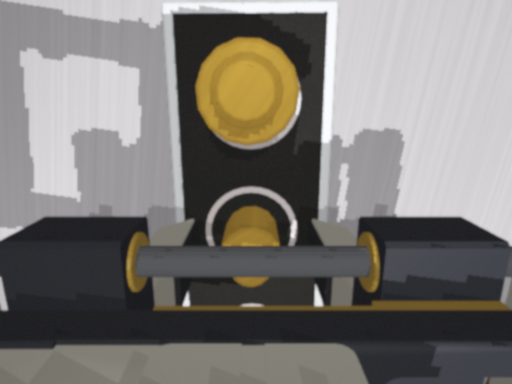

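>>> play_rows --moves '[[[-0.02, 0, 0, 0, 0.2], [-0.035, 0, 0, 0, 0.4], [-0.035, 0, 0, 0, 0.5], [-0.035, 0, 0.005, 0, 0.5], [-0.03, -0.008, 0.018, 0, 0.5], [-0.02, -0.014, 0.03, 0, 0.5], [-0.01, -0.018, 0.04, 0, 0.5], [0, -0.018, 0.04, 0, 0.5], [0, -0.018, 0.04, 0, 0.5], [0, -0.018, 0.04, 0, 0.5]]]'

```text
time: 28.85
tool_pos: [0.5802, -0.094, 0.2258]
tool_rot: [-1.971, 1.566, 2.894]
contact_force: [-0.3, 0.2, -0.1]
opening: 0.069
```

```bash
python3 - <<'E'
from h import *
go(.52,-.21,.23,8.6,1)
E
```

```text
t 28.85 pos [ 0.5802 -0.094   0.2258] yaw 8.76 tilt [-1.     -0.0042 -0.0018] f [-0.3  0.2 -0.1] open 0.069
tool delta total [-0.0041 -0.0772  0.1054] turn 0.16
per row [-0.0041, -0.0772, 0.1054, np.float64(0.16)]
```

>>> play_rows --moves '[[[-0.001, -0.02, 0.027, 0, 0.5], [-0.001, -0.02, 0.027, 0, 0.5], [0, -0.015, 0.02, 0, 0.5], [0, -0.01, 0.014, 0, 0.5], [0, -0.005, 0.007, 0, 0.5], [0, -0.003, 0.004, 0, 0.5], [0, 0, 0, 0, 0.5], [0, 0, 0, 0, 0.5], [0, 0, 0, 0, 0.5], [0, 0, 0, 0, 0.5]]]'

```text
time: 29.85
tool_pos: [0.5194, -0.2107, 0.229]
tool_rot: [-1.674, 1.568, -3.097]
contact_force: [0.7, 0.1, -1.1]
opening: 0.0689
```

```bash
python3 - <<'E'
from h import *
go(.4715,-.1805,.1,8.6,1)
im,c=look('w17',[(50,(.4715,-.1805),0)])
M=[(.661,-.0065)]; rings('wrist',im,c,M,34)
E
```

```text
t 29.85 pos [ 0.5194 -0.2107  0.229 ] yaw 8.46 tilt [-1.0e+00 -2.6e-03 -3.0e-04] f [ 0.7  0.1 -1.1] open 0.0689
tool delta total [ 0.1291 -0.0425 -0.0369] turn -0.14
per row [0.1291, -0.0425, -0.0369, np.float64(-0.14)]
[208, 126, 16, 15, 189]
50 fit xy [ 0.4711 -0.1807] size pred [18.2 17.7] obs [16. 15.]
```

View pics/w17.png

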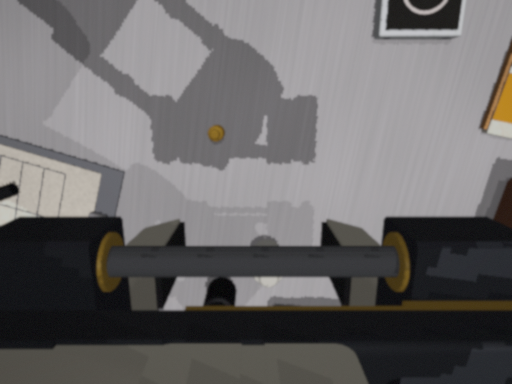

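>>> play_rows --moves '[[[0.01, -0.008, -0.006, 0, 0.5], [0.02, -0.011, -0.008, 0, 0.5], [0.025, -0.01, -0.008, 0, 0.5], [0.025, -0.008, -0.006, 0, 0.5], [0.02, -0.004, -0.002, 0, 0.5], [0.015, -0.001, -0.001, 0, 0.5], [0.008, 0, 0, 0, 0.5], [0.004, 0, 0, 0, 0.5], [0, 0, 0, 0, 0.5], [0, 0, 0, 0, 0.5]]]'

```text
time: 30.9
tool_pos: [0.4748, -0.1835, 0.0995]
tool_rot: [0.658, 1.567, -0.76]
contact_force: [-0.2, -0.4, -0.5]
opening: 0.0686
```

```bash
python3 - <<'E'
from h import *
go(.4711,-.1807,.004,8.6,1)
E
```

```text
t 30.9 pos [ 0.4748 -0.1835  0.0995] yaw 8.77 tilt [-1.      0.0024  0.0031] f [-0.2 -0.4 -0.5] open 0.0686
tool delta total [ 0.0955 -0.0034 -0.0036] turn 0.17
per row [0.0955, -0.0034, -0.0036, np.float64(0.17)]
```

>>> play_rows --moves '[[[0.01, -0.002, -0.001, 0, 0.5], [0.015, -0.002, -0.001, 0, 0.5], [0.018, -0.001, 0, 0, 0.5], [0.018, 0, 0, 0, 0.5], [0.014, 0, 0, 0, 0.5], [0.008, 0, 0, 0, 0.5], [0.004, 0, 0, 0, 0.5], [0.001, 0, 0, 0, 0.5], [0, 0, 0, 0, 0.5], [0, 0, 0, 0, 0.5]]]'

```text
time: 31.9
tool_pos: [0.4726, -0.1844, 0.0103]
tool_rot: [0.828, 1.557, -0.59]
contact_force: [0.1, 0.4, 0.8]
opening: 0.069
```

```bash
python3 - <<'E'
from h import *
go(.4711,-.1807,.004,8.6,1);save('w18',robot.read_camera('wrist'))
E
```

```text
t 31.9 pos [ 0.4726 -0.1844  0.0103] yaw 8.76 tilt [-0.9999  0.0103  0.0095] f [0.1 0.4 0.8] open 0.069
tool delta total [ 0.0063 -0.001  -0.004 ] turn 0.16
per row [0.0063, -0.001, -0.004, np.float64(0.16)]
```

View pics/w18.png

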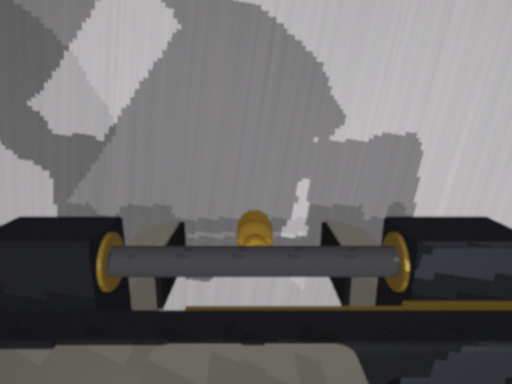

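>>> play_rows --moves '[[[0.002, -0.001, -0.002, 0, 0.5], [0.002, 0, -0.002, 0, 0.5], [0.001, 0, 0, 0, 0.5], [0, 0, 0, 0, -1], [0, 0, 0, 0, -1], [0, 0, 0, 0, -1], [0, 0, 0, 0, -1], [0, 0, 0, 0, -1], [0, 0, 0, 0, -1], [0, 0, 0, 0, -1]]]' --grip_force 12

```text
time: 32.95
tool_pos: [0.4717, -0.1807, 0.006]
tool_rot: [0.843, 1.554, -0.575]
contact_force: [0.4, -0.2, 0.0]
opening: 0.0173
```

```bash
python3 - <<'E'
from h import *
o,R=st(); b,u=hold(R,o['tool_pos'],(.4711,-.1807)); np.save('hold.npy',[b,u])
chk((.661,-.0065)); print(o['tool_pos'])
save('w19',robot.read_camera('wrist'))
E
```

```text
base xy used [ 0.4715 -0.1806] vision (0.4711, -0.1807)
now base [ 0.4715 -0.1806  0.    ] weight up [-0. -0.  1.]
t 32.95 f [ 0.4 -0.2  0. ] tilt [-0.9999  0.0124  0.0111] open 0.0173 tool delta to mark [-0.0189  0.2141 -0.143 ]
[ 0.47172347 -0.1806719   0.00604031]
```

View pics/w19.png

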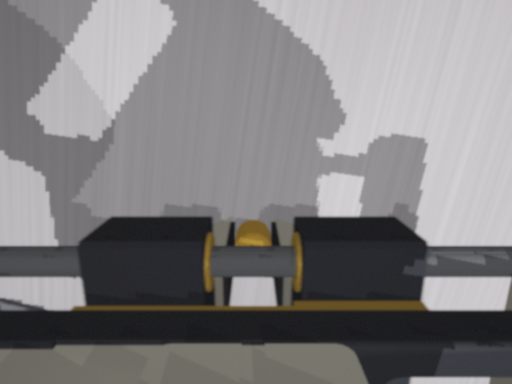

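>>> play_rows --moves '[[[0, 0, 0, 0, -1], [-0.02, 0, 0, 0, -1], [-0.03, 0, 0, 0, -1], [-0.03, 0, 0, 0, -1], [-0.03, 0.01, -0.007, 0, -1], [-0.02, 0.022, -0.015, 0, -1], [-0.01, 0.03, -0.02, 0, -1], [0, 0.03, -0.02, 0, -1], [0, 0.03, -0.02, 0, -1], [0, 0.03, -0.02, 0, -1]]]'

```text
time: 34.0
tool_pos: [0.6055, -0.0541, 0.1524]
tool_rot: [0.821, 1.558, -0.604]
contact_force: [0.2, -0.6, -0.5]
opening: 0.0172
```

```bash
python3 - <<'E'
from h import *
chk((.661,-.0065))
E
```

```text
now base [ 0.6052 -0.054   0.1463] weight up [ 0.0032 -0.0018  1.    ]
t 34.0 f [ 0.2 -0.6 -0.5] tilt [-0.9999  0.0095  0.0088] open 0.0172 tool delta to mark [ 0.1266  0.0609 -0.0401]
```

>>> play_rows --moves '[[[0, 0.022, -0.014, 0, -1], [0.004, 0.015, -0.01, 0, -1], [0.01, 0.009, -0.006, 0, -1], [0.015, 0.004, -0.003, 0, -1], [0.015, 0.001, 0, 0, -1], [0.015, 0, 0, 0, -1], [0.01, 0, 0, 0, -1], [0.004, 0, 0, 0, -1], [0, 0, 0, 0, -1], [0, 0, 0, 0, -1]]]'

```text
time: 35.0
tool_pos: [0.6517, -0.0109, 0.0698]
tool_rot: [0.28, 1.563, -1.142]
contact_force: [0.5, -1.2, -0.1]
opening: 0.0172
```

```bash
python3 - <<'E'
from h import *
chk((.661,-.0065))
E
```

```text
now base [ 0.6514 -0.0109  0.0637] weight up [ 0.0109 -0.0025  0.9999]
t 35.0 f [ 0.5 -1.2 -0.1] tilt [-1.     0.002  0.007] open 0.0172 tool delta to mark [ 0.0437  0.01   -0.0032]
```

>>> play_rows --moves '[[[0, 0.004, -0.001, 0, -1], [0.005, 0.003, -0.001, 0, -1], [0.01, 0.001, 0, 0, -1], [0.01, 0, 0, 0, -1], [0.009, 0, 0, 0, -1], [0.004, 0, 0, 0, -1], [0.001, 0, 0, 0, -1], [0, 0, 0, 0, -1], [0, 0, 0, 0, -1], [0, 0, 0, 0, -1]]]'

```text
time: 36.0
tool_pos: [0.6611, -0.008, 0.0288]
tool_rot: [0.543, 1.562, -0.879]
contact_force: [-0.3, -0.7, -0.2]
opening: 0.0172
```

```bash
python3 - <<'E'
from h import *
chk((.661,-.0065));save('w20',robot.read_camera('wrist'))
E
```

```text
now base [ 0.6608 -0.008   0.0228] weight up [ 0.0081 -0.0021  1.    ]
t 36.0 f [-0.3 -0.7 -0.2] tilt [-1.      0.0047  0.0078] open 0.0172 tool delta to mark [ 0.0028  0.0004 -0.0015]
```

View pics/w20.png

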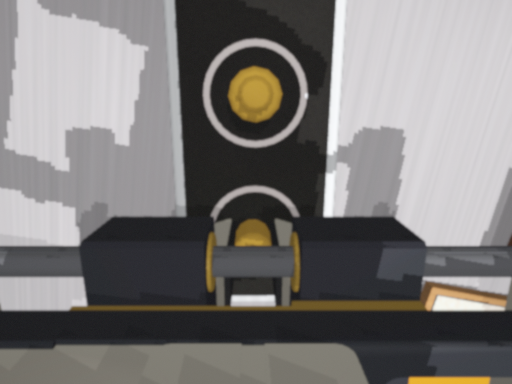

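>>> play_rows --moves '[[[0.001, 0, -0.001, 0, -1], [0.001, 0, 0, 0, -1], [0.001, 0, 0, 0, -1], [0, 0, 0, 0, -1], [0, 0, 0, 0, -1], [0, 0, 0, 0, -0.5], [0, 0, 0, 0, -0.2], [0, 0, 0, 0, 0], [0, 0, 0, 0, 0], [0, 0, 0, 0, 0]]]'

```text
time: 37.05
tool_pos: [0.6617, -0.0071, 0.0269]
tool_rot: [0.692, 1.56, -0.731]
contact_force: [0.8, 0.5, -0.7]
opening: 0.045
```

```bash
python3 - <<'E'
from h import *
chk((.661,-.0065));save('w21',robot.read_camera('wrist'))
E
```

```text
now base [ 0.6615 -0.007   0.0209] weight up [ 0.0057 -0.0018  1.    ]
t 37.05 f [ 0.8  0.5 -0.7] tilt [-0.9999  0.007   0.0085] open 0.045 tool delta to mark [ 0.0009 -0.0004 -0.0006]
```

View pics/w21.png

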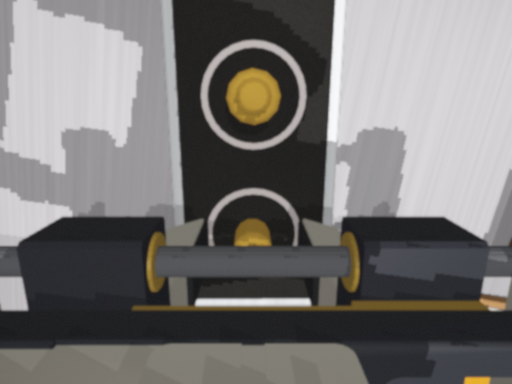

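>>> play_rows --moves '[[[-0.02, 0, 0, 0, 0], [-0.03, 0, 0, 0, 0.3], [-0.035, 0, 0, 0, 0.5], [-0.035, 0, 0, 0, 0.5], [-0.035, 0, -0.01, 0, 0.5], [-0.03, 0, -0.025, 0, 0.5], [-0.02, 0, -0.03, 0, 0.5], [-0.01, 0, -0.03, 0, 0.5], [0, 0, -0.015, 0, 0.5], [0, 0, 0, 0, 0.5]]]'

```text
time: 38.1
tool_pos: [0.6428, 0.1056, 0.2487]
tool_rot: [0.655, 1.562, -0.771]
contact_force: [0.2, 0.5, -0.9]
opening: 0.0687
```

```bash
python3 - <<'E'
from h import *
go(.64,.12,.25,8.6,1)
im,c=look('w22',[(500,(.63,.201),.02),(200,(.64,.132),.02)])
rings('wrist',im,c,[(.63,.201),(.640,.132),(.6505,.0625)],34)
E
```

```text
t 38.1 pos [0.6428 0.1056 0.2487] yaw 8.31 tilt [-1.      0.0052  0.0068] f [ 0.2  0.5 -0.9] open 0.0687
tool delta total [-0.0014 -0.0007 -0.0147] turn -0.29
per row [-0.0014, -0.0007, -0.0147, np.float64(-0.29)]
[235, 50, 37, 45, 1317]
500 fit xy [0.6288 0.2013] size pred [39.5 43.2] obs [37. 45.]
[241, 127, 28, 30, 671]
200 fit xy [0.6405 0.1326] size pred [26.6 29. ] obs [28. 30.]
 mark [0.63  0.201] px [254.   75.9] axes [47. 49.] -> [0.6301 0.2012 0.02  ]
 mark [0.64  0.132] px [254.4 142. ] axes [26.2 26.4] -> [0.6412 0.1296 0.02  ]
 mark [0.64  0.132] px [253.7 140. ] axes [43.9 45.4] -> [0.64   0.1317 0.02  ]
 mark [0.64  0.132] px [253.6 139.8] axes [36.3 37. ] -> [0.6399 0.1319 0.02  ]
 mark [0.65  0.062] px [253.8 198. ] axes [41.4 42.9] -> [0.6503 0.0628 0.02  ]
 mark [0.65  0.062] px [253.7 197.8] axes [32.2 33. ] -> [0.6502 0.0631 0.02  ]
```

View pics/w22.png

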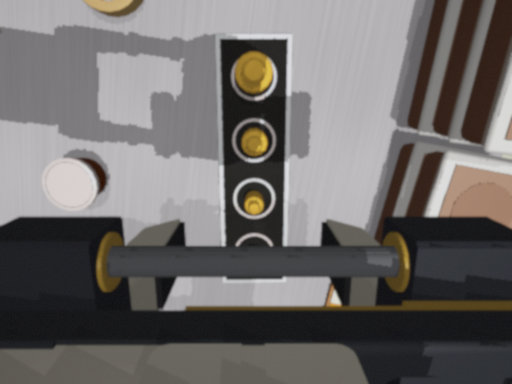

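```bash
python3 - <<'E'
from h import *
im=cv2.imread('pics/w22.png'); c=np.load('w22.npy'); c=(c[:9].reshape(3,3),c[9:].reshape(4,4),0)
f=7; x0,y0=205,30
z=cv2.resize(im[y0:y0+80,x0:x0+100],None,fx=f,fy=f,interpolation=cv2.INTER_CUBIC)
def circ(C,zz,r,col):
    a=np.linspace(0,6.283,80); q=np.array([(proj('wrist',[C[0]+r*np.cos(t),C[1]+r*np.sin(t),zz],c)-[x0,y0]+.5)*f-.5 for t in a]).astype(int)
    cv2.polylines(z,[q],True,col,1)
D=(.6301,.2012)
circ(D,.02,.022,(255,0,0));circ(D,.02,.019,(0,255,0));circ(D,.068,.019,(0,255,0));circ(D,.074,.012,(0,0,255))
cv2.imwrite('pics/w22z.png',z)
E
```

```text
(no output)
```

View pics/w22z.png

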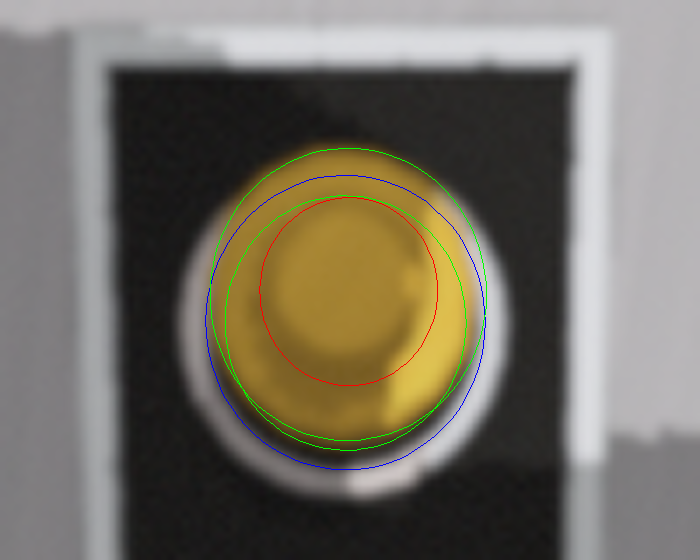

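```bash
python3 - <<'E'
from h import *
s=robot.read_camera('side');save('s23',s);t=robot.read_camera('top');save('t23',t)
for n in('side','top'): print(n,robot.spot_in(n,'sauce_pot')[:1])
a=cv2.imread('pics/side0.png');b=cv2.imread('pics/s23.png')
print(np.abs(a[220:250,258:292].astype(int)-b[220:250,258:292]).mean())
cv2.imwrite('pics/s23z.png',cv2.resize(b[140:300,150:350],None,fx=3.7,fy=3.7,interpolation=cv2.INTER_CUBIC))
E
```

```text
side [{'point': [271.1, 235.9], 'score': 0.97}]
top [{'point': [241.0, 224.1], 'score': 0.45}]
8.34640522875817
```

View pics/s23z.png

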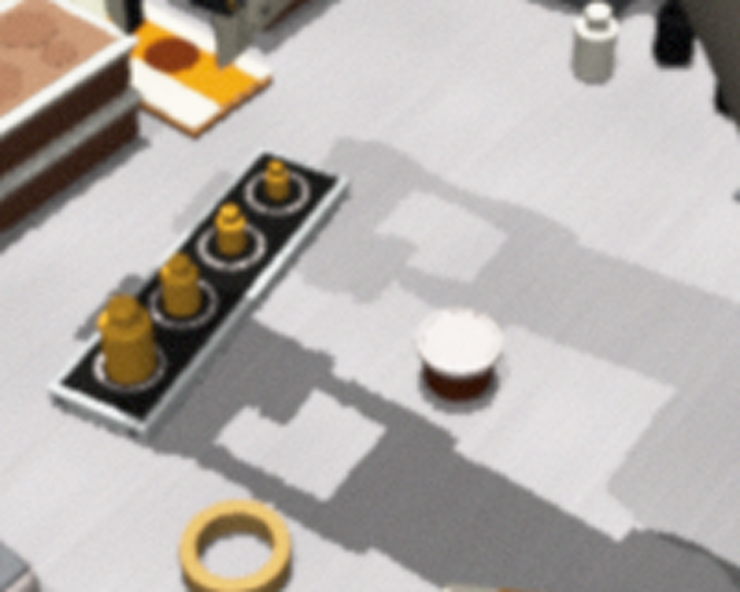

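```bash
python3 - <<'E'
from h import *
for f in('side0','s23'):
    h=cv2.cvtColor(cv2.imread(f'pics/{f}.png'),cv2.COLOR_BGR2HSV)[220:255,255:295]
    m=(h[...,1]>110)&(h[...,2]<150); ys,xs=np.nonzero(m); print(f,m.sum(),xs.mean()+255,ys.mean()+220)
    m=(h[...,2]>205); ys,xs=np.nonzero(m); print(' lid',m.sum(),np.median(xs)+255,np.median(ys)+220,xs.min()+255,xs.max()+255)
a=cv2.imread('pics/side0.png')[215:255,250:300];b=cv2.imread('pics/s23.png')[215:255,250:300]
g=[cv2.cvtColor(i,cv2.COLOR_BGR2GRAY).astype(np.float32) for i in(a,b)]
print(cv2.phaseCorrelate(*g))
cv2.imwrite('pics/cmp.png',cv2.resize(np.hstack([a,b]),None,fx=7,fy=7,interpolation=cv2.INTER_CUBIC))
E
```

```text
side0 74 273.27027027027026 244.13513513513513
 lid 955 273.0 234.0 255 294
s23 73 273.16438356164383 244.17808219178082
 lid 872 274.0 235.0 255 294
((0.04279099001854192, 0.1510211855622785), 0.8814274578094482)
```

View pics/cmp.png

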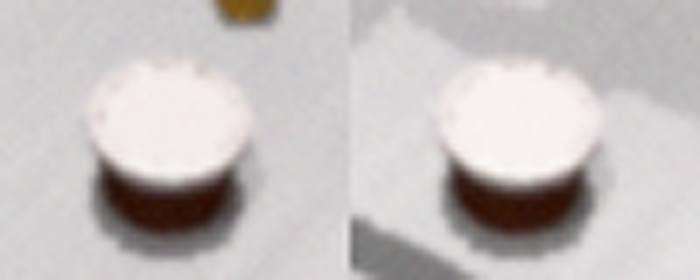

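The pot hasn't moved: it matches the first side view to within 0.2 px. All four weights stand upright inside their rings in the right order, and the arm is clear.

```bash
python3 -c "
from h import *
print(robot.observe()['time'],robot.observe()['tool_pos']); print(robot.hand_in())"
```

```text
38.35 [0.64324979 0.10238635 0.24775557]
the job is handed in; nothing more can be done
None
```

All four weights stand upright on the stand in the right order, and I handed the job in at 38.35 s. The scale is on the left (+y), so the order is 500 g on mark_d, 200 g on c, 100 g on b and 50 g on a.

Last checks:
- **500 g fit:** the final wrist view puts it 1–1.3 mm from its ring centre, where about 3 mm is allowed. An earlier wrist view from an angle suggested 1.7 mm.
- **200 g fit:** the final wrist view puts it less than 1 mm from its ring centre.
- **100 g and 50 g:** these look centred in the close wrist views after release, and the final side view shows them upright inside their rings. I did not measure the 50 g after release. An earlier wrist fit put the 100 g within about 1.5 mm of its ring centre.
- **Sauce pot:** it has not moved, matching the first side picture to within 0.2 px. The network's point for it wandered by about 3 px, but comparing the pictures directly showed no movement.
- **Arm:** at hand-in the gripper was empty and about 0.25 m above the table, touching nothing.

While moving, the tool tilted by up to about 1.5°, and the 500 g leaned up to 2.4° in the gripper. The tilt was smaller by each release, and every weight stood flat afterwards.

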